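# Load the bottle shaker, clamp it and start it at the guarded switch

### The arm

A 6-joint arm with a two-finger parallel gripper is mounted at the origin on the work surface; the furniture and walls round the work are solid. World frame = base frame: x ahead of the robot, y to its left, z up, the work surface at z = 0. Lengths are in m, angles in rad, forces in N, time in s.
With the tool pointing down it reaches from about 0.275 to 0.975 m from the base axis. Payload 8.4 kg.
Tool frame: the origin (TCP) lies on the mounting face of the last link; the fingertips stand ctrl.finger_overhang ahead of it and the grasp point (between the pads) lies 171 mm ahead of it (ctrl.finger_overhang is the distance from the TCP to the fingertips, in m); z points along the fingers, y is the line along which they close (so a half turn about z gives the same grasp; the last joint's range is limited). The gripper opens to 92 mm and grips with 3 to 60 N. Pads are 20 mm wide; open, the fingers measure 128 mm over their backs; the gripper's body (75 mm by 189 mm) begins 69 mm behind the grasp point.
Start: joints at [-1.119, 0.353, 1.633, -0, 1.155, -0.002], TCP at [0.274, -0.562, 0.405] pointing down, gripper open.
Joint ranges: [-2.63, 2.63], [-0.92, 2.1], [0.06, 2.66], [-1.3, 4.44], [0, 2.69], [-3.02, 3.02]. Speed limits (rad/s): [2.22, 2.22, 2.79, 3.14, 3.14, 3.14].

### API

Orientations are given as a unit quaternion [w, x, y, z].
In Python, from cell import ctrl, cams gives the robot as it stands. The module is installed in compiled form; this text tells all that it offers.
- The arm moves only by the tool move_arm, never from a script. Its argument "rows" is a list that holds one entry, the list of rows, each a list of 6 numbers: the shift along the tool's x, y, z in m, then the turn, a rotation vector about the tool's x, y, z in rad. A call has exactly 10 rows; each row is the pose to reach, as a shift and turn from the pose commanded when the call began, along the tool's axes at that moment; what a row does not reach only later rows make up. A row lasts 1/8 s, in which the tool goes at most 62.5 mm and 10.7 degrees, less where a joint would pass 70% of its speed; a pose out of reach is approached as far as the arm can. A call with a gripper value outside its range is refused whole. "hand" is the finger opening in m, from 0 to 0.0919, set as the call begins (left out, the last holds). The fingers move at their own pace and stop on an object; the grip force is fixed at half the most. Time passes only in rows, so rows that repeat a pose let the fingers close, or fill a call up. It gives the time, the measured TCP pose, the force, the opening and the grip force at its end, in the units of the state.
- ctrl.read_state(): the state, without advancing time (a new reading comes with each control period).
- cams.capture(name): name is "scene" or "top" or "wrist"; returns a dict with "frame" (480x640x3 uint8, red, green, blue), "fx", "fy", "cx", "cy" (pixels), "position" and "attitude" of the camera in the world; the wrist camera has in their place "hand_eye" (4x4, takes a point from camera to tool coordinates, whose origin is the TCP and whose axes are the flange's). Camera axes: x right, y up, looking along -z (the intrinsics and any distortion apply to the point x, -y, -z); pixel columns grow to the right and rows downward; lengths in m; the calibration is good to about 2 mm. The wrist camera is an equidistant fisheye: a pixel r from the principal point sees the ray r / f radians off the axis. A picture is of the moment at which its call begins: read the wrist's pose just before it. There is no depth.
- ctrl.finish_job(): hands the job in; it is judged then, once.
The state is a dict: "time": time; "joint_positions": joint angles; "dq": joint speeds; "joint_efforts": joint torques, N m; "position": TCP position; "orientation": TCP orientation; "force": force on the tool from outside, world axes, zero at the start; "moment": the same for the moment, N m; "opening": finger opening in m; "gripper_force": force on a finger pad.
Only numpy, scipy, OpenCV 4.12 (cv2) and the standard library are available. Lean on these libraries where they do the work, as an engineer would, in place of code of your own. Each camera call takes 0.05 s, during which the arm holds its last target. There are 200 camera calls.

### The job

Load and start the bottle shaker: take every dropper bottle out of the wooden carrier and stand it upright in a free cell of the shaker's crate, one to a cell, beside those already in it, then swing the steel hold-down bar over the bottles until it rests in its catch fork. Only when the bar is down, lift the black guard flap on the console, flip the toggle under it fully over to on (away from the robot), and lower the guard fully over the switch again, leaving the other things on the table where they stand.

Things in the scene. Friction and masses are not known exactly. Their poses are not given: they have to be found in the camera images.
- shaker: fixed bottle shaker, white base, x -75..75, y -188..175 mm; origin on its underside; z up, +x its far side (away from the robot). Grey crate of six cells, centres at x = -34 and 34, y = -14, 40 and 94 mm (cells 1-3 at x = -34, 4-6 at x = 34, by rising y): each 48 x 48 mm inside, floor 42 mm above the table, walls 5-6 mm thick, 46 mm high. Grey console at its -y end: x -71..71, y -185..-99, top 66 mm high
- hold_bar (a joint): steel hold-down bar, rad: 0 = level along the shaker's +y between the two rows, resting in its fork, just over the bottles' shoulders; positive = swung up and over towards the console (turns about the shaker's +x axis at bar_hinge), stop at 2.2. Starts raised, 1.9 to 2.12. Stiff hinge (0.22 N m): stays wherever it is left. Over the crate it is 34 mm wide, with a pad 13 mm thick in all
- bar_hinge (a point): hinge of the hold-down bar on a steel post between console and crate: shaker x = 0, y = -57 mm, 121 mm above the table (post 50 mm wide along x, 130 mm high). The fork that catches the bar stands at shaker y = 133 mm, 34 mm wide, its prongs up to about 147 mm above the table
- bar_handle (a point): middle of the black grip at the free end of the bar, 226 mm from its hinge; moves with the bar. Grip 20 mm wide (along the shaker's x), 14 mm thick, 50 mm long (along the bar). With the bar down it lies past the fork at shaker x = 0, y = 169 mm, 121 mm above the table
- guard (a joint): black guard flap over the toggle, rad: 0 = down, covering it; grows as its near edge (towards the shaker's -x) is lifted up and back about guard_hinge (turns about the shaker's +y axis), stop at 1.9. Starts at 0. Stiff hinge (0.06 N m): stays wherever it is left
- guard_hinge (a point): hinge of the guard at its far lower edge: shaker x = 37, y = -142 mm, 72 mm above the table
- guard_grip (a point): point inside the guard, midway between its side walls, 62 mm before the hinge and 22 mm above it; moves with the guard. Guard: channel open below, 44 mm wide (shaker's y), 78 mm long, 44 mm high, flat side walls that can be pinched across the 44 mm from above; down, its top is 112 mm above the table. A lip 30 mm wide, 4 mm thick stands 9 mm out of its near end, 78 mm above the table
- toggle (a joint): bat lever of the switch under the guard, rad: 0 = off, leaning to the shaker's -x (towards the robot); 0.84 = on, leaning to +x. Starts off, stays wherever it is left (0.04 N m). Pivot at shaker x = -5, y = -142 mm, 66 mm above the table; turns about the shaker's +y axis
- toggle_tip (a point): centre of the 12 mm steel ball at the end of the toggle lever, 30 mm from its pivot (shaft 8 mm thick); moves with it
- carrier: loose wooden carrier, 0.6 kg, 130 x 118 mm (its x by y), 52 mm high, on the table to the left of the shaker; origin at the centre of its underside, z up. Four open pockets 50 x 50 mm, centres at x = -34 and 34, y = -28 and 28 mm, floors 6 mm above its underside, walls 46 mm above the floors at most; two to four of them hold a bottle at the start
- bottle_1: amber dropper bottle, 40 to 90 g: cylinder 38 mm across up to 67 mm, then a black collar 20 mm across (63 to 77 mm) and a tapering bulb up to 102 mm; origin at the centre of its underside, z up its axis. One of the two to four bottles that stand in the wooden carrier at the start; None if absent
- bottle_2: amber dropper bottle, 40 to 90 g: cylinder 38 mm across up to 67 mm, then a black collar 20 mm across (63 to 77 mm) and a tapering bulb up to 102 mm; origin at the centre of its underside, z up its axis. One of the two to four bottles that stand in the wooden carrier at the start; None if absent
- bottle_3: amber dropper bottle, 40 to 90 g: cylinder 38 mm across up to 67 mm, then a black collar 20 mm across (63 to 77 mm) and a tapering bulb up to 102 mm; origin at the centre of its underside, z up its axis. One of the two to four bottles that stand in the wooden carrier at the start; None if absent
- bottle_4: amber dropper bottle, 40 to 90 g: cylinder 38 mm across up to 67 mm, then a black collar 20 mm across (63 to 77 mm) and a tapering bulb up to 102 mm; origin at the centre of its underside, z up its axis. One of the two to four bottles that stand in the wooden carrier at the start; None if absent
- loaded_1: amber dropper bottle, 40 to 90 g: cylinder 38 mm across up to 67 mm, then a black collar 20 mm across (63 to 77 mm) and a tapering bulb up to 102 mm; origin at the centre of its underside, z up its axis. Already stands in cell 1 at the start; None if absent (one or two of these six are there)
- loaded_2: amber dropper bottle, 40 to 90 g: cylinder 38 mm across up to 67 mm, then a black collar 20 mm across (63 to 77 mm) and a tapering bulb up to 102 mm; origin at the centre of its underside, z up its axis. Already stands in cell 2 at the start; None if absent (one or two of these six are there)
- loaded_3: amber dropper bottle, 40 to 90 g: cylinder 38 mm across up to 67 mm, then a black collar 20 mm across (63 to 77 mm) and a tapering bulb up to 102 mm; origin at the centre of its underside, z up its axis. Already stands in cell 3 at the start; None if absent (one or two of these six are there)
- loaded_4: amber dropper bottle, 40 to 90 g: cylinder 38 mm across up to 67 mm, then a black collar 20 mm across (63 to 77 mm) and a tapering bulb up to 102 mm; origin at the centre of its underside, z up its axis. Already stands in cell 4 at the start; None if absent (one or two of these six are there)
- loaded_5: amber dropper bottle, 40 to 90 g: cylinder 38 mm across up to 67 mm, then a black collar 20 mm across (63 to 77 mm) and a tapering bulb up to 102 mm; origin at the centre of its underside, z up its axis. Already stands in cell 5 at the start; None if absent (one or two of these six are there)
- loaded_6: amber dropper bottle, 40 to 90 g: cylinder 38 mm across up to 67 mm, then a black collar 20 mm across (63 to 77 mm) and a tapering bulb up to 102 mm; origin at the centre of its underside, z up its axis. Already stands in cell 6 at the start; None if absent (one or two of these six are there)
- beaker: small glass beaker 47 x 47 x 55 mm; bystander, to be left where it stands; origin at the centre of its underside
- label_roll: roll of blank labels lying flat, 64 x 64 x 26 mm; bystander, to be left where it stands; origin at the centre of its underside
- crimp_tin: flat round tin 59 x 59 x 26 mm; bystander, to be left where it stands; origin at the centre of its underside
- spray_bottle: clear trigger spray bottle, 86 x 55 x 194 mm; bystander, to be left where it stands; origin at the centre of its underside
Mind the look-alikes: they are no part of the job. What is shaped like the bottle_1 but blue or green is not meant.

How it is judged:
On the way, in this order (a step that is already met when the one before it is completed fails the run):
1. all bottles stand upright on the floor of a crate cell (x of bottle_1 in the frame of shaker between -0.062 and 0.062 m and y of bottle_1 in the frame of shaker between -0.042 and 0.122 m and z of bottle_1 in the frame of shaker between 0.036 and 0.049 m and angle between each of bottle_1, bottle_2, bottle_3, bottle_4, loaded_1, loaded_2, loaded_3, loaded_4, loaded_5, loaded_6's own z axis and vertical below 0.12 rad and x of bottle_2 in the frame of shaker between -0.062 and 0.062 m and y of bottle_2 in the frame of shaker between -0.042 and 0.122 m and z of bottle_2 in the frame of shaker between 0.036 and 0.049 m and x of bottle_3 in the frame of shaker between -0.062 and 0.062 m and y of bottle_3 in the frame of shaker between -0.042 and 0.122 m and z of bottle_3 in the frame of shaker between 0.036 and 0.049 m and x of bottle_4 in the frame of shaker between -0.062 and 0.062 m and y of bottle_4 in the frame of shaker between -0.042 and 0.122 m and z of bottle_4 in the frame of shaker between 0.036 and 0.049 m and x of loaded_1 in the frame of shaker between -0.062 and 0.062 m and y of loaded_1 in the frame of shaker between -0.042 and 0.122 m and z of loaded_1 in the frame of shaker between 0.036 and 0.049 m and x of loaded_2 in the frame of shaker between -0.062 and 0.062 m and y of loaded_2 in the frame of shaker between -0.042 and 0.122 m and z of loaded_2 in the frame of shaker between 0.036 and 0.049 m and x of loaded_3 in the frame of shaker between -0.062 and 0.062 m and y of loaded_3 in the frame of shaker between -0.042 and 0.122 m and z of loaded_3 in the frame of shaker between 0.036 and 0.049 m and x of loaded_4 in the frame of shaker between -0.062 and 0.062 m and y of loaded_4 in the frame of shaker between -0.042 and 0.122 m and z of loaded_4 in the frame of shaker between 0.036 and 0.049 m and x of loaded_5 in the frame of shaker between -0.062 and 0.062 m and y of loaded_5 in the frame of shaker between -0.042 and 0.122 m and z of loaded_5 in the frame of shaker between 0.036 and 0.049 m and x of loaded_6 in the frame of shaker between -0.062 and 0.062 m and y of loaded_6 in the frame of shaker between -0.042 and 0.122 m and z of loaded_6 in the frame of shaker between 0.036 and 0.049 m), for 0.2 s.
2. with the bottles in, the hold-down bar rests in its fork (all of step 1 and value of joint hold_bar below 0.05 rad), for 0.2 s.
3. the guard is lifted (value of joint guard above 0.7 rad and value of joint hold_bar below 0.05 rad), for 0.1 s.
4. the toggle is flipped to on under the lifted guard (value of joint toggle above 0.7 rad and value of joint guard above 0.4 rad), for 0.1 s.
5. the guard is lowered over the switch, which stays on (value of joint guard below 0.08 rad and value of joint toggle above 0.7 rad), for 0.2 s.
At the end, for the whole second after the job is handed in: every bottle present stands upright (within 0.12 rad) on the floor of a crate cell (underside less than 7 mm above the cell floor), the hold-down bar rests in its fork (within 0.05 rad), the toggle is on (above 0.7 of 0.84 rad) and the guard is down (within 0.08 rad) (all of step 2 and all of step 5); the robot touches nothing.
It fails at once if the shaker is switched on while the hold-down bar is not in its fork (value of joint toggle above 0.6 rad and value of joint hold_bar above 0.08 rad).
It fails at once if the beaker, label roll, tin or spray bottle is pushed more than 5 cm from where it stood (distance of any of beaker, label_roll, crimp_tin, spray_bottle from where it was at the start of the episode above 0.05 m).
Of bottle_1, bottle_2, bottle_3, bottle_4 only 2 to 4 are there at a start; the rules pass over those that are not, and their reading is None.
Of loaded_1, loaded_2, loaded_3, loaded_4, loaded_5, loaded_6 only 1 to 2 are there at a start; the rules pass over those that are not, and their reading is None.
At some moment in a run one of carrier may be knocked a few centimetres aside while the robot is not near it.
It also fails if it takes over 210 s, if anything falls off the work surface, if the arm or the gripper's body presses on something with over 40 N, if the wrist force passes 120 N, or if a joint passes its speed limit or range.

## Working session

There is one attempt and no reset: what is moved stays moved. The work goes in short steps, Python scripts to look and compute and a tool call to move; the robot and the scene stay as the last step left them, time stands still between calls to the robot, and variables do not carry over. Pictures are saved under pics/ and viewed, at most 14 in all, crops included, and the job is handed in when it is done.

Besides the shell and the picture viewer there is one more tool, called after "Request:" as name(argument=value, ...), one argument or row to a line, values as JSON. move_arm: Moves the arm, as the interface text tells. Its arguments: {"type":"object","properties":{"rows":{"type":"array"},"hand":{"type":"number"}},"required":["rows"]}

```bash
mkdir -p pics
cat > h.py <<'E'
import numpy as np, cv2
from scipy.spatial.transform import Rotation as R
from cell import ctrl, cams
def rot(q): return R.from_quat([q[1],q[2],q[3],q[0]]).as_matrix()
def cam(name):
    s=ctrl.read_state(); c=cams.capture(name); c['name']=name
    if name=='wrist':
        T=np.eye(4);T[:3,:3]=rot(s['orientation']);T[:3,3]=s['position'];M=T@np.array(c['hand_eye']);c['M']=M
    else:
        M=np.eye(4);M[:3,:3]=rot(c['attitude']) if np.size(c['attitude'])==4 else np.array(c['attitude']);M[:3,3]=c['position'];c['M']=M
    return c
def ray(c,u,v):
    x=(u-c['cx'])/c['fx'];y=(v-c['cy'])/c['fy']
    if c['name']=='wrist':
        r=np.hypot(x,y)+1e-12;d=np.array([np.sin(r)*x/r,-np.sin(r)*y/r,-np.cos(r)])
    else: d=np.array([x,-y,-1])
    return c['M'][:3,3],c['M'][:3,:3]@d
def onz(c,u,v,z):
    o,d=ray(c,u,v);return o+d*(z-o[2])/d[2]
def proj(c,p):
    q=np.linalg.inv(c['M'])@np.append(p,1);q=q[:3]*[1,-1,-1]
    if c['name']=='wrist':
        r=np.hypot(q[0],q[1])+1e-12;t=np.arctan2(r,q[2]);return c['cx']+c['fx']*t*q[0]/r,c['cy']+c['fy']*t*q[1]/r
    return c['cx']+c['fx']*q[0]/q[2],c['cy']+c['fy']*q[1]/q[2]
def save(c,n): cv2.imwrite('pics/'+n+'.png',c['frame'][:,:,::-1])
E
python3 - <<'E'
from h import *
for n in ['top','scene']:
    c=cam(n);save(c,n+'0');print(n,{k:v for k,v in c.items() if k not in('frame','M')})
s=ctrl.read_state();print(s,ctrl.finger_overhang)
E
```

```text
top {'fx': 619.6646100745822, 'fy': 619.6646100745822, 'cx': 310.7746475027598, 'cy': 232.05050681352483, 'position': array([-0.79319031,  0.0437574 ,  1.65893693]), 'attitude': array([-0.66504042, -0.22855473,  0.2361423 ,  0.67061225]), 'name': 'top'}
scene {'fx': 438.7833877064585, 'fy': 438.7833877064585, 'cx': 318.18235850681174, 'cy': 232.42715368201596, 'position': array([-0.18283617,  0.62685382,  0.68482688]), 'attitude': array([-0.33836311, -0.19148668,  0.43010431,  0.81477208]), 'name': 'scene'}
{'time': 0.1, 'joint_positions': array([-1.11941605e+00,  3.53543915e-01,  1.63403672e+00, -1.34849727e-05,
        1.15521363e+00, -2.43583106e-03]), 'dq': array([ 0.00057189, -0.00202727, -0.00136738,  0.0013008 , -0.00037989,
       -0.00091062]), 'joint_efforts': array([-1.25868601e-04, -5.94904912e+01, -3.34931803e+01,  6.98624435e-02,
        1.84359890e-02,  1.45825091e-06]), 'position': array([ 0.27388645, -0.56156166,  0.40407034]), 'orientation': array([-5.84358500e-04,  9.74365845e-01,  2.24968530e-01, -1.39746378e-04]), 'force': array([-0.18639289, -0.31225119,  0.0033242 ]), 'moment': array([ 0.00459099, -0.02334631,  0.00540245]), 'gripper_force': 0.0, 'opening': 0.09205539652346621} 0.1901
```

View pics/top0.png

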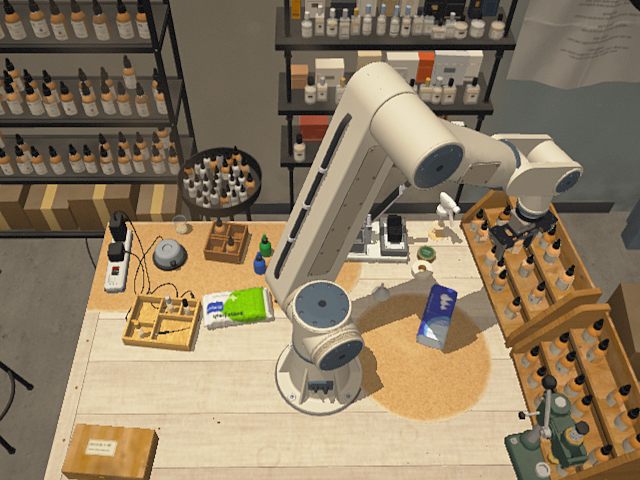

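View pics/scene0.png

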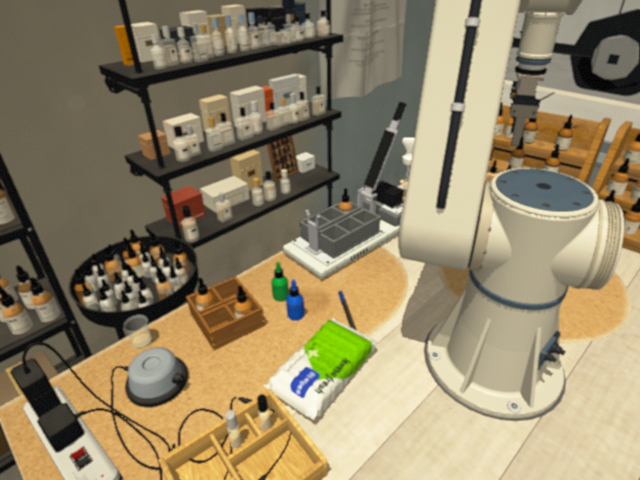

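The scene view shows the carrier at about (225,310) with two bottles, at (203,293) and (241,302). The shaker is at about (345,235), with its bar raised and one bottle visible at (345,198). Blue and green decoys stand between them.

Run:
```python
from h import *
c=cam('scene');t=cam('top')
for n,u,v,z in [('car mid',226,308,.04),('b1',203,281,.1),('b2',241,290,.1),('base left',285,243,.02),('base front',325,272,.02),('shbottle',346,192,.14),('green',280,268,.1),('blue',295,285,.1),('crate L',290,222,.088),('crate front',328,250,.088),('crate right',382,226,.088),('handle',402,105,.3)]:
    print(n,onz(c,u,v,z).round(3))
for n,u,v,z in [('car',227,243,.05),('base FR',408,258,.02),('guard',397,230,.1),('spray',447,205,.15),('green',265,240,.1)]: print(n,onz(t,u,v,z).round(3))
f=c['frame'][150:350,170:430];cv2.imwrite('pics/s0c.png',cv2.resize(f,(780,600),interpolation=cv2.INTER_CUBIC)[:,:,::-1])
```

```text
car mid [0.451 0.301 0.04 ]
b1 [0.493 0.319 0.1  ]
b2 [0.414 0.28  0.1  ]
base left [0.565 0.04  0.02 ]
base front [0.404 0.052 0.02 ]
shbottle [ 0.49  -0.113  0.14 ]
green [0.412 0.179 0.1  ]
blue [0.347 0.194 0.1  ]
crate L [0.549 0.031 0.088]
crate front [0.395 0.049 0.088]
crate right [ 0.37  -0.116  0.088]
handle [ 0.518 -0.366  0.3  ]
car [0.436 0.291 0.05 ]
base FR [ 0.394 -0.3    0.02 ]
guard [ 0.448 -0.259  0.1  ]
spray [ 0.51  -0.421  0.15 ]
green [0.409 0.164 0.1  ]
```

View pics/s0c.png

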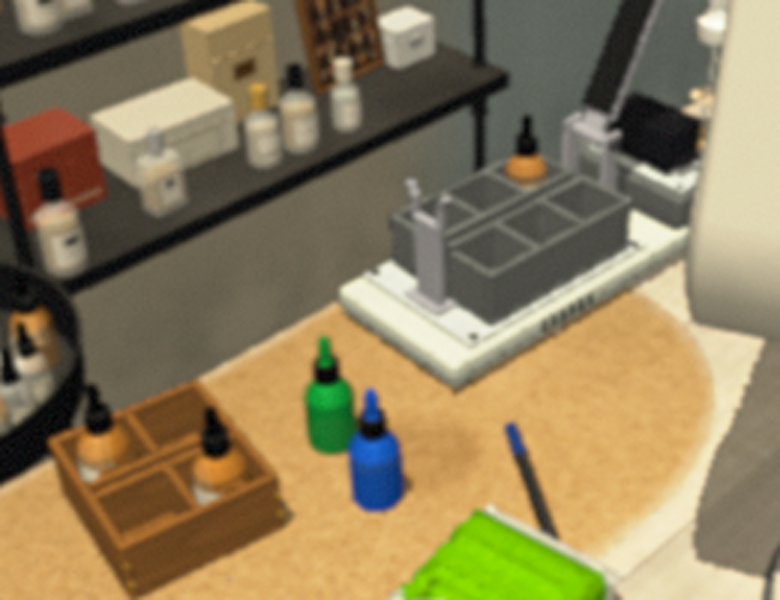

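```bash
cat >> h.py <<'E'
def go(*poses, off=0.171):
    """poses: (x,y,z of grasp point, yaw of tool x) tool down; prints rows"""
    s=ctrl.read_state();Rc=rot(s['orientation']);p=np.array(s['position'])
    for x,y,z,yaw in poses:
        Rt=np.array([[np.cos(yaw),np.sin(yaw),0],[np.sin(yaw),-np.cos(yaw),0],[0,0,-1]]).T.T
        tp=np.array([x,y,z+off])
        print(np.r_[Rc.T@(tp-p),R.from_matrix(Rc.T@Rt).as_rotvec()].round(4).tolist())
E
python3 - <<'E'
from h import *
go((.32,-.50,.38,.7),(.40,-.12,.38,1.45))
c=cam('wrist');print(np.round(c['hand_eye'],3),c['fx'],c['cx'],c['cy'])
E
```

```text
[0.0684, -0.0353, -0.1467, -0.0009, -0.0001, -0.2462]
[0.3069, -0.3418, -0.1465, -0.0008, -0.0005, -0.9962]
[[-0.     0.961  0.277  0.077]
 [ 1.    -0.     0.001  0.   ]
 [ 0.001  0.277 -0.961  0.02 ]
 [ 0.     0.     0.     1.   ]] 371.64829954431775 325.58567502140113 247.76627044438627
```

Request:
move_arm(
  rows=[
    [[0, 0, -0.06, 0, 0, 0], [0, 0, -0.12, 0, 0, 0], [0.06, -0.035, -0.146, 0, 0, -0.15], [0.11, -0.09, -0.146, 0, 0, -0.3], [0.15, -0.135, -0.146, 0, 0, -0.45], [0.19, -0.18, -0.146, 0, 0, -0.6], [0.23, -0.23, -0.146, 0, 0, -0.75], [0.27, -0.28, -0.146, 0, 0, -0.9], [0.307, -0.342, -0.146, 0, 0, -0.996], [0.307, -0.342, -0.146, 0, 0, -0.996]],
  ],
  hand=0.0919,
)

```text
time: 1.5
position: [0.3997, -0.1172, 0.5508]
orientation: [0.0, 0.747, 0.664, 0.0]
force: [0.7, -0.5, -0.1]
opening: 0.0921
gripper_force: 0.0
```

Run:
```python
from h import *
c=cam('wrist');save(c,'w1');s=ctrl.read_state();print(s['position'],s['time'])
```

```text
[ 0.399853   -0.11576612  0.55085344] 1.55
```

View pics/w1.png

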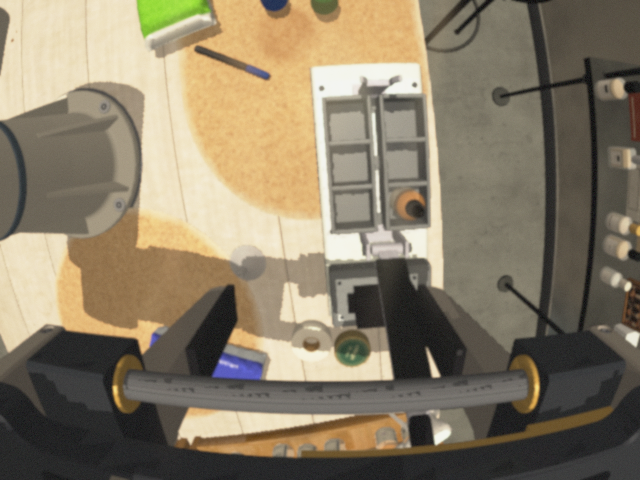

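The wrist view shows the crate at columns 325-430 and rows 95-232, with one loaded bottle in cell 4 at (412,205). The console is below it, with the bar raised over it. I'll enlarge the view to get the corners.

Run:
```python
import cv2
f=cv2.imread('pics/w1.png')[55:345,300:450]
cv2.imwrite('pics/w1c.png',cv2.resize(f,None,fx=2.06*1,fy=2.06,interpolation=cv2.INTER_CUBIC))
a=cv2.resize(f[:190],None,fx=3.1,fy=3.1,interpolation=cv2.INTER_CUBIC);b=cv2.resize(f[150:],None,fx=2.2,fy=2.2,interpolation=cv2.INTER_CUBIC)
import numpy as np
o=np.zeros((600,800,3),np.uint8);o[:a.shape[0],:a.shape[1]]=a;o[:b.shape[0],468:468+b.shape[1]]=b
cv2.imwrite('pics/w1c.png',o)
```

```text
(no output)
```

View pics/w1c.png

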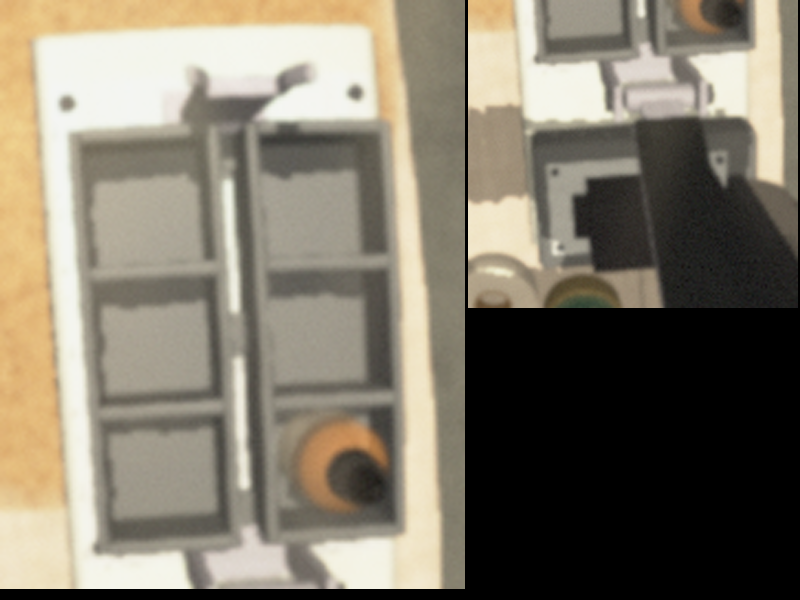

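```bash
cat > m.py <<'E'
from h import *
c=cam('wrist')
def fit(local,world):
    L=np.array(local)-np.mean(local,0);W=np.array(world)-np.mean(world,0)
    a=np.arctan2((L[:,0]*W[:,1]-L[:,1]*W[:,0]).sum(),(L*W).sum())
    Rm=np.array([[np.cos(a),-np.sin(a)],[np.sin(a),np.cos(a)]]);t=np.mean(world,0)-Rm@np.mean(local,0)
    print('resid',((Rm@np.array(local).T).T+t-world).round(4).tolist());return a,t
E
python3 - <<'E'
from m import *
px=np.array([[70,133],[388,122],[402,535],[97,548]])/3.1+[300,55]
W=[onz(c,u,v,.088)[:2] for u,v in px];print(np.round(W,4).tolist())
L=np.array([[-63.5,123.5],[63.5,123.5],[63.5,-43.5],[-63.5,-43.5]])/1e3
a,t=fit(L,W);print(a,t)
np.save('sh.npy',[t[0],t[1],a])
# cell row centres check: cell dividers & bottle bulb top at z=.144
u,v=np.array([360,476])/3.1+[300,55];p=onz(c,u,v,.140)[:2]
Rm=np.array([[np.cos(a),-np.sin(a)],[np.sin(a),np.cos(a)]]);print('bulb local',Rm.T@(p-t))
E
```

```text
[[0.4112, 0.0177], [0.5341, 0.0118], [0.5258, -0.153], [0.4024, -0.1443]]
resid [[-0.0017, 0.0022], [0.0023, 0.0012], [0.0014, -0.0008], [-0.002, -0.0026]]
-0.05463891974628606 [ 0.46618198 -0.10690499]
bulb local [ 0.03213563 -0.00802455]
```

Run:
```python
from h import *
go((.43,.25,.30,1.5))
```

```text
[0.3684, -0.0133, 0.0801, 0.0005, -0.0007, -0.0467]
```

Request:
move_arm(
  rows=[
    [[0.06, -0.002, 0, 0, 0, 0], [0.12, -0.005, 0, 0, 0, -0.01], [0.18, -0.008, 0, 0, 0, -0.02], [0.24, -0.01, 0.02, 0, 0, -0.03], [0.3, -0.012, 0.05, 0, 0, -0.04], [0.36, -0.013, 0.08, 0, 0, -0.047], [0.368, -0.013, 0.08, 0, 0, -0.047], [0.368, -0.013, 0.08, 0, 0, -0.047], [0.368, -0.013, 0.08, 0, 0, -0.047], [0.368, -0.013, 0.08, 0, 0, -0.047]],
  ],
)

```text
time: 2.85
position: [0.4318, 0.2458, 0.4716]
orientation: [0.0, 0.733, 0.68, 0.001]
force: [-0.4, -0.2, 0.6]
opening: 0.0916
gripper_force: 0.0
```

Run:
```python
from h import *
c=cam('wrist');save(c,'w2')
hsv=cv2.cvtColor(c['frame'],cv2.COLOR_RGB2HSV)
m=cv2.inRange(hsv,(5,120,150),(20,255,255))
n,l,st,ce=cv2.connectedComponentsWithStats(m)
for i in range(1,n):
    if st[i,4]>150: print(st[i],ce[i].round(1),onz(c,*ce[i],.065).round(3))
```

```text
[  49    0  105  139 3739] [104.7  72.3] [0.19  0.443 0.065]
[168   0  54  32 511] [199.1  10. ] [0.313 0.49  0.065]
[342   0  38  30 481] [360.7  12.6] [0.484 0.464 0.065]
[163  11  31  52 403] [174.1  30.5] [0.282 0.471 0.065]
[  272    22   153   251 15013] [357.6 157.6] [0.469 0.307 0.065]
[321  46  32  24 165] [336.6  59.3] [0.455 0.412 0.065]
[256  53  44  28 305] [277.3  67.2] [0.394 0.409 0.065]
[224  61  31  35 331] [237.5  75.1] [0.351 0.406 0.065]
[256  83  17  27 198] [264.   95.5] [0.378 0.38  0.065]
[504 123  15  24 168] [509.8 133.3] [0.643 0.33  0.065]
[548 184  15  21 166] [553.9 193. ] [0.706 0.26  0.065]
[191 193  24  16 159] [202.9 200.3] [0.3   0.277 0.065]
[337 232  19  27 186] [345.7 246.5] [0.45  0.213 0.065]
[ 235  279   78   55 1668] [272.1 305.4] [0.362 0.149 0.065]
[393 303  28  32 376] [407.  316.6] [0.518 0.122 0.065]
[213 330  32  48 238] [225.2 355.8] [0.292 0.082 0.065]
[228 343  34  22 221] [243.4 353.2] [0.317 0.086 0.065]
[529 362  10  48 194] [534.  386.4] [ 0.718 -0.021  0.065]
[274 416  41  20 237] [295.2 425.9] [ 0.367 -0.039  0.065]
```

View pics/w2.png

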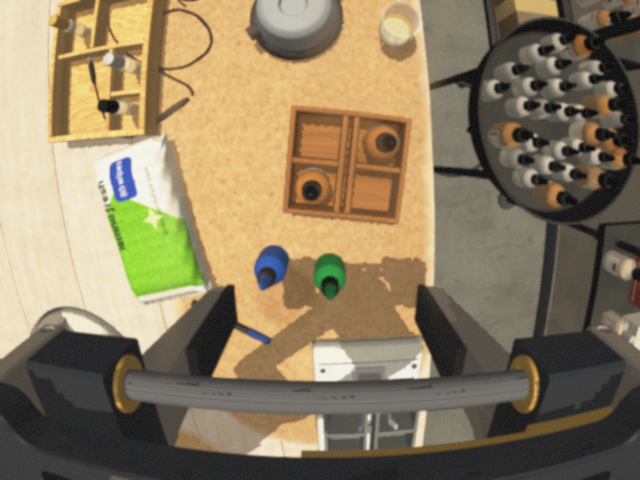

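The wrist view shows the carrier rim with corners at (294,106), (411,118), (401,222) and (284,211). It holds exactly two bottles, with body discs near (316,188) and (381,143).

Run:
```python
from m import *
W=[onz(c,u,v,.052)[:2] for u,v in [(294,106),(411,118),(401,222),(284,211)]];print(np.round(W,3).tolist(),np.mean(W,0))
hsv=cv2.cvtColor(c['frame'],cv2.COLOR_RGB2HSV)
for (u,v) in [(312,189),(388,141)]:
    print('bulb',onz(c,u,v,.1).round(4))
for (u,v) in [(314,188),(381,143)]: print('body',onz(c,u,v,.068).round(4))
f=c['frame'][100:230,275:420];cv2.imwrite('pics/w2c.png',cv2.resize(f,None,fx=4.5,fy=4.5,interpolation=cv2.INTER_CUBIC)[:,:,::-1])
```

```text
[[0.407, 0.367], [0.531, 0.347], [0.514, 0.233], [0.386, 0.255]] [0.45938717 0.30051006]
bulb [0.4208 0.282  0.1   ]
bulb [0.4958 0.323  0.1   ]
body [0.4215 0.2791 0.068 ]
body [0.4937 0.3212 0.068 ]
```

View pics/w2c.png

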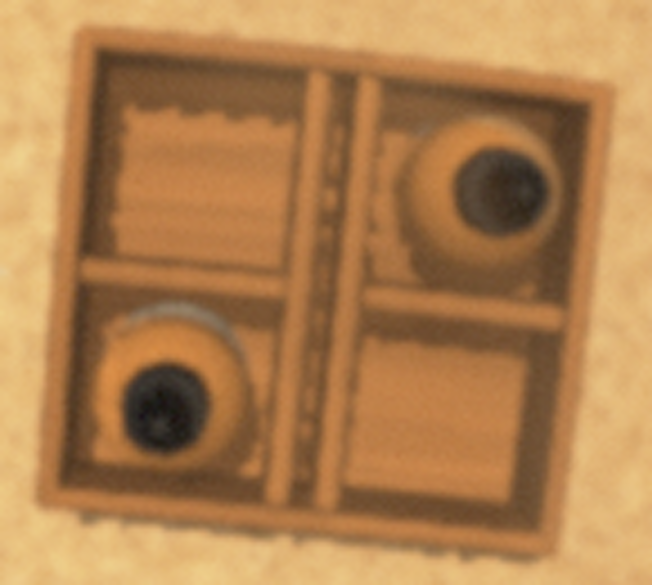

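Run:
```python
from h import *
go((.421,.281,.16,1.42),(.421,.281,.075,1.42))
```

```text
[0.0339, -0.0134, 0.1404, 0.0011, -0.0006, 0.0754]
[0.0338, -0.0135, 0.2254, 0.0011, -0.0006, 0.0754]
```

Request:
move_arm(
  rows=[
    [[0.034, -0.0135, 0.05, 0, 0, 0.075], [0.034, -0.0135, 0.1, 0.001, -0.0006, 0.075], [0.034, -0.0135, 0.14, 0.001, -0.0006, 0.075], [0.034, -0.0135, 0.14, 0.001, -0.0006, 0.075], [0.034, -0.0135, 0.165, 0.001, -0.0006, 0.075], [0.034, -0.0135, 0.185, 0.001, -0.0006, 0.075], [0.034, -0.0135, 0.205, 0.001, -0.0006, 0.075], [0.034, -0.0135, 0.2255, 0.001, -0.0006, 0.075], [0.034, -0.0135, 0.2255, 0.001, -0.0006, 0.075], [0.034, -0.0135, 0.2255, 0.001, -0.0006, 0.075]],
  ],
  hand=0.07,
)

```text
time: 4.2
position: [0.4214, 0.2823, 0.2469]
orientation: [-0.0, 0.758, 0.652, 0.001]
force: [0.7, 0.2, -0.1]
opening: 0.0702
gripper_force: 0.0
```

Request:
move_arm(
  rows=[
    [[0, 0, 0, 0, 0, 0], [0, 0, 0, 0, 0, 0], [0, 0, 0, 0, 0, 0], [0, 0, 0, 0, 0, 0], [0, 0, 0, 0, 0, 0], [0, 0, -0.02, 0, 0, 0], [0, 0, -0.05, 0, 0, 0], [0, 0, -0.1, 0, 0, 0], [0, 0, -0.15, 0, 0, 0], [0, 0, -0.15, 0, 0, 0]],
  ],
  hand=0.02,
)

```text
time: 5.45
position: [0.4216, 0.2827, 0.3988]
orientation: [0.0, 0.758, 0.653, 0.003]
force: [0.2, 0.3, -0.0]
opening: 0.0377
gripper_force: 30.0
```

```bash
cat >> h.py <<'E'
def sh(x,y):
    t=np.load('sh.npy');c,s=np.cos(t[2]),np.sin(t[2]);return t[0]+c*x-s*y,t[1]+s*x+c*y
E
python3 - <<'E'
from h import *
yaw=np.pi/2-.055
for cell in [(-.034,.094),(-.034,.040)]:
    x,y=sh(*cell);print(x,y);go((x,y,.225,yaw),(x,y,.114,yaw))
c=cam('wrist');save(c,'w3')
E
```

```text
0.4373662230150876 -0.011188473205508143
[-0.2883, 0.0592, 0.0019, 0.0043, -0.0038, -0.094]
[-0.2887, 0.0587, 0.1129, 0.0043, -0.0038, -0.094]
0.43441718920662237 -0.06510788714516932
[-0.3421, 0.0643, 0.0017, 0.0043, -0.0038, -0.094]
[-0.3425, 0.0638, 0.1127, 0.0043, -0.0038, -0.094]
```

View pics/w3.png

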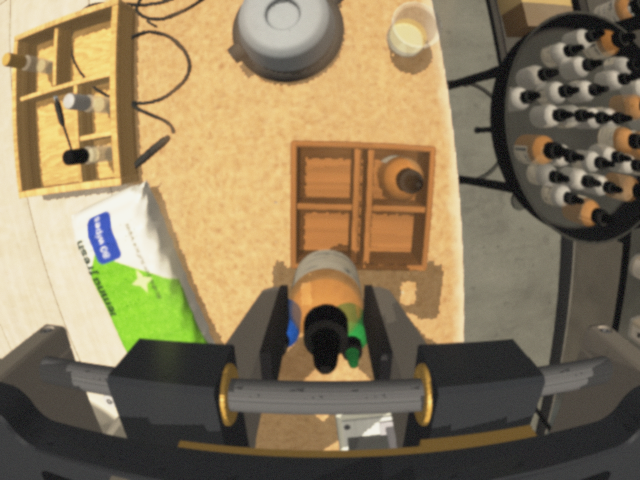

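Request:
move_arm(
  rows=[
    [[-0.03, 0.01, -0.02, 0, 0, -0.02], [-0.08, 0.02, -0.02, 0, 0, -0.04], [-0.14, 0.03, -0.02, 0, 0, -0.06], [-0.2, 0.04, -0.02, 0, 0, -0.094], [-0.26, 0.05, -0.02, 0.004, -0.004, -0.094], [-0.32, 0.06, -0.01, 0.004, -0.004, -0.094], [-0.342, 0.064, 0.01, 0.004, -0.004, -0.094], [-0.342, 0.064, 0.04, 0.004, -0.004, -0.094], [-0.342, 0.064, 0.04, 0.004, -0.004, -0.094], [-0.342, 0.064, 0.04, 0.004, -0.004, -0.094]],
  ],
)

```text
time: 6.75
position: [0.4332, -0.0654, 0.3553]
orientation: [-0.001, 0.726, 0.688, -0.004]
force: [-0.0, -0.1, 0.4]
opening: 0.0374
gripper_force: 30.0
```

Run:
```python
from h import *
yaw=np.pi/2-.055
x,y=sh(-.034,.040);go((x,y,.114,yaw))
c=cam('wrist');f=c['frame'][200:400,200:460]
cv2.imwrite('pics/w4.png',cv2.resize(f,None,fx=3,fy=3,interpolation=cv2.INTER_CUBIC)[:,:,::-1])
```

```text
[0.0007, 0.0016, 0.0703, -0.0063, 0.0043, 0.0005]
```

View pics/w4.png

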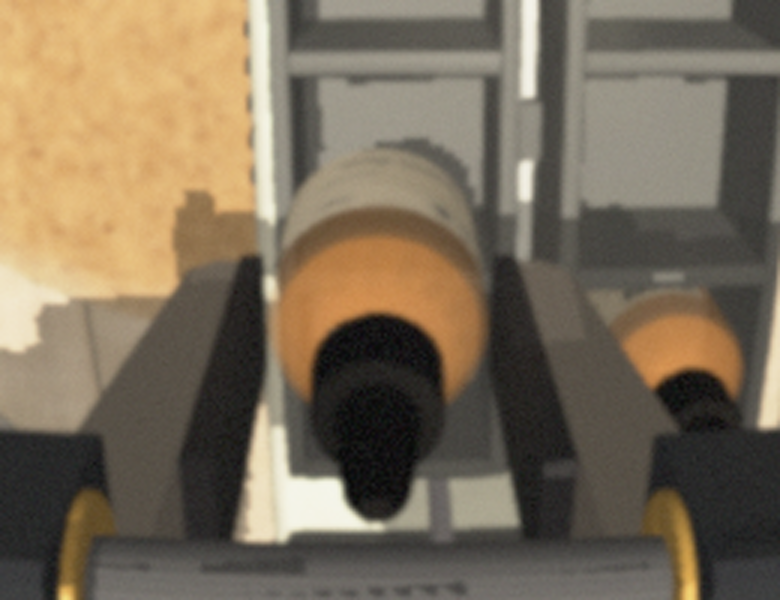

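The crop shows the held bottle over cell 2. Its lower body spans columns 285-475, and the cell's inner walls are at about 293 and 500. I'll check this numerically.

Run:
```python
from m import *
P=lambda u,v,z: onz(c,u/3+200,v/3+200,z)[:3].round(4)
# divider row between cell2/3: shaker y=67; rim edges
t=np.load('sh.npy');Rm=np.array([[np.cos(t[2]),-np.sin(t[2])],[np.sin(t[2]),np.cos(t[2])]])
for n,u,v,z in [('div L',291,62,.088),('div R',500,62,.088),('front corner L',291,475,.088),('R wall mid',580,62,.088),('bot far',385,148,.117),('bot L',283,232,.117),('bot R',478,232,.117)]:
    p=P(u,v,z);print(n,p,(Rm.T@(p[:2]-t[:2])).round(4))
s=ctrl.read_state();print('tcp local',Rm.T@(s['position'][:2]-t[:2]))
```

```text
div L [ 0.4129 -0.0396  0.088 ] [-0.0569  0.0643]
div R [ 0.4604 -0.0421  0.088 ] [-0.0093  0.0644]
front corner L [ 0.4039 -0.1492  0.088 ] [-0.0599 -0.0456]
R wall mid [ 0.4789 -0.0429  0.088 ] [0.0092 0.0646]
bot far [ 0.4336 -0.0525  0.117 ] [-0.0355  0.0525]
bot L [ 0.4113 -0.0698  0.117 ] [-0.0568  0.0341]
bot R [ 0.4522 -0.0719  0.117 ] [-0.0159  0.0342]
tcp local [-0.03487084  0.03974447]
```

Request:
move_arm(
  rows=[
    [[0.003, 0.0035, 0, -0.006, 0.004, 0], [0.003, 0.0035, 0.01, -0.006, 0.004, 0], [0.003, 0.0035, 0.02, -0.006, 0.004, 0], [0.003, 0.0035, 0.03, -0.006, 0.004, 0], [0.003, 0.0035, 0.04, -0.006, 0.004, 0], [0.003, 0.0035, 0.05, -0.006, 0.004, 0], [0.003, 0.0035, 0.06, -0.006, 0.004, 0], [0.003, 0.0035, 0.068, -0.006, 0.004, 0], [0.003, 0.0035, 0.0705, -0.006, 0.004, 0], [0.003, 0.0035, 0.0705, -0.006, 0.004, 0]],
  ],
)

```text
time: 8.1
position: [0.4365, -0.0631, 0.2847]
orientation: [0.0, 0.726, 0.687, 0.0]
force: [0.7, -0.6, -0.1]
opening: 0.0379
gripper_force: 30.0
```

No contact force. I'll release, rise, and go back over the carrier.

Request:
move_arm(
  rows=[
    [[0, 0, 0, 0, 0, 0], [0, 0, 0, 0, 0, 0], [0, 0, 0, 0, 0, 0], [0, 0, 0, 0, 0, 0], [0, 0, -0.02, 0, 0, 0], [0, 0, -0.04, 0, 0, 0], [0, 0, -0.07, 0, 0, 0], [0, 0, -0.12, 0, 0, 0], [0, 0, -0.15, 0, 0, 0], [0, 0, -0.15, 0, 0, 0]],
  ],
  hand=0.052,
)

```text
time: 9.35
position: [0.4369, -0.0631, 0.4369]
orientation: [0.002, 0.726, 0.687, 0.002]
force: [-0.5, 0.1, 0.0]
opening: 0.0521
gripper_force: 0.0
```

Run:
```python
from h import *
go((.47,.26,.27,1.45))
c=cam('wrist');f=c['frame'][100:400,180:480]
cv2.imwrite('pics/w5.png',cv2.resize(f,None,fx=2,fy=2,interpolation=cv2.INTER_CUBIC)[:,:,::-1])
```

```text
[0.3245, 0.0153, -0.0043, 0.0054, 0.0006, 0.0658]
```

View pics/w5.png

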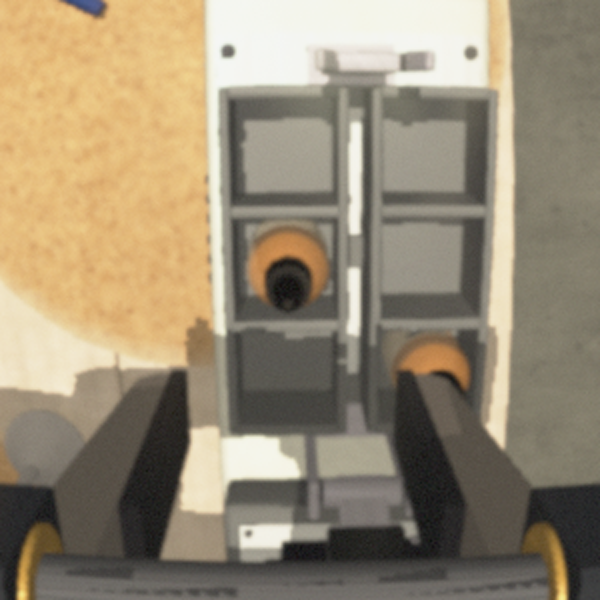

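The crop shows the bottle upright in cell 2 at about (288,270), and cell 3 is free above it. Next is the second bottle.

Request:
move_arm(
  rows=[
    [[0.06, 0.003, -0.004, 0, 0, 0.01], [0.12, 0.005, -0.004, 0, 0, 0.02], [0.18, 0.008, -0.004, 0, 0, 0.03], [0.24, 0.011, -0.004, 0, 0, 0.04], [0.3, 0.014, -0.004, 0.005, 0, 0.066], [0.3245, 0.015, -0.004, 0.005, 0, 0.066], [0.3245, 0.015, -0.004, 0.005, 0, 0.066], [0.3245, 0.015, -0.004, 0.005, 0, 0.066], [0.3245, 0.015, -0.004, 0.005, 0, 0.066], [0.3245, 0.015, -0.004, 0.005, 0, 0.066]],
  ],
  hand=0.07,
)

```text
time: 10.65
position: [0.4692, 0.2592, 0.4388]
orientation: [-0.001, 0.749, 0.663, -0.002]
force: [-0.5, 0.9, -0.6]
opening: 0.0701
gripper_force: 0.0
```

Run:
```python
from h import *
c=cam('wrist');save(c,'w6')
hsv=cv2.cvtColor(c['frame'],cv2.COLOR_RGB2HSV)
u,v=proj(c,[.4976,.322,.085]);print('pred',u,v)
# dark collar/bulb blob near predicted
m=(hsv[...,2]<70).astype(np.uint8)
n,l,st,ce=cv2.connectedComponentsWithStats(m)
for i in range(1,n):
    if 60<st[i,4]<3000 and abs(ce[i][0]-u)<90 and abs(ce[i][1]-v)<90: print('dark',st[i],ce[i].round(1),onz(c,*ce[i],.085).round(4))
m=cv2.inRange(hsv,(5,120,190),(18,255,255))
n,l,st,ce=cv2.connectedComponentsWithStats(m)
for i in range(1,n):
    if 300<st[i,4] and abs(ce[i][0]-u)<90 and abs(ce[i][1]-v)<90: print('amber',st[i],ce[i].round(1),onz(c,*ce[i],.068).round(4))
```

```text
pred 351.4972388295446 157.09339286206082
dark [404  82  18  12  79] [411.7  87.1] [0.5592 0.3806 0.085 ]
amber [ 235   71  170  194 6535] [337.8 162.6] [0.4853 0.3176 0.068 ]
amber [267 132  43  37 552] [288.9 158.1] [0.4402 0.3277 0.068 ]
amber [ 266  194   40   38 1007] [284.9 209.6] [0.4296 0.2791 0.068 ]
amber [325 198  39  28 894] [344.2 211.9] [0.4859 0.2699 0.068 ]
```

View pics/w6.png

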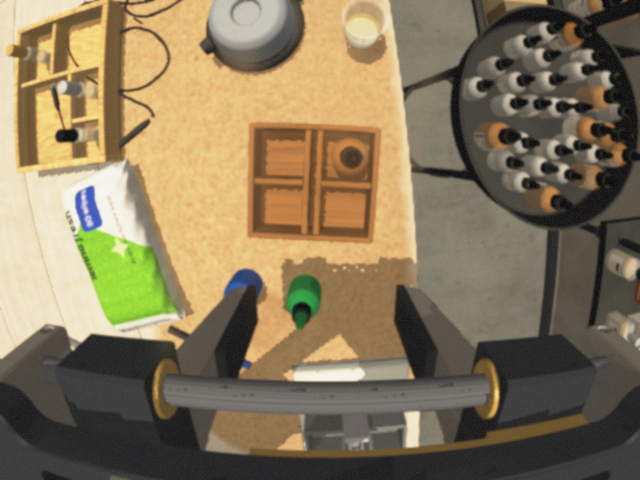

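The carrier has not moved: the bulb is at (351,157), as predicted.

Run:
```python
from h import *
go((.497,.322,.075,1.40))
```

```text
[0.0656, 0.0207, 0.1928, -0.0039, 0.0004, 0.0487]
```

Request:
move_arm(
  rows=[
    [[0.04, 0.015, 0.04, 0, 0, 0.049], [0.0655, 0.0205, 0.09, -0.004, 0, 0.049], [0.0655, 0.0205, 0.105, -0.004, 0, 0.049], [0.0655, 0.0205, 0.11, -0.004, 0, 0.049], [0.0655, 0.0205, 0.13, -0.004, 0, 0.049], [0.0655, 0.0205, 0.15, -0.004, 0, 0.049], [0.0655, 0.0205, 0.17, -0.004, 0, 0.049], [0.0655, 0.0205, 0.193, -0.004, 0, 0.049], [0.0655, 0.0205, 0.193, -0.004, 0, 0.049], [0.0655, 0.0205, 0.193, -0.004, 0, 0.049]],
  ],
)

```text
time: 11.95
position: [0.4972, 0.3226, 0.2474]
orientation: [0.0, 0.765, 0.644, 0.001]
force: [0.4, -0.1, 0.3]
opening: 0.0701
gripper_force: 0.0
```

Request:
move_arm(
  rows=[
    [[0, 0, 0, 0, 0, 0], [0, 0, 0, 0, 0, 0], [0, 0, 0, 0, 0, 0], [0, 0, 0, 0, 0, 0], [0, 0, 0, 0, 0, 0], [0, 0, -0.02, 0, 0, 0], [0, 0, -0.05, 0, 0, 0], [0, 0, -0.1, 0, 0, 0], [0, 0, -0.15, 0, 0, 0], [0, 0, -0.17, 0, 0, 0]],
  ],
  hand=0.02,
)

```text
time: 13.2
position: [0.497, 0.323, 0.4187]
orientation: [0.0, 0.765, 0.645, 0.002]
force: [1.0, 0.6, -0.8]
opening: 0.0377
gripper_force: 29.9
```

Run:
```python
from h import *
yaw=np.pi/2-.055
x,y=sh(-.032,.095);go((x,y,.225,yaw),(x,y,.114,yaw))
```

```text
[-0.3383, -0.0004, 0.022, 0.0027, -0.0019, -0.115]
[-0.3385, -0.0007, 0.133, 0.0027, -0.0019, -0.115]
```

Request:
move_arm(
  rows=[
    [[-0.05, 0, 0, 0, 0, -0.02], [-0.11, 0, 0, 0, 0, -0.04], [-0.17, 0, 0, 0, 0, -0.06], [-0.23, 0, 0, 0, 0, -0.09], [-0.29, 0, 0, 0.003, -0.002, -0.115], [-0.3385, 0, 0.005, 0.003, -0.002, -0.115], [-0.3385, -0.0005, 0.03, 0.003, -0.002, -0.115], [-0.3385, -0.0005, 0.06, 0.003, -0.002, -0.115], [-0.3385, -0.0005, 0.06, 0.003, -0.002, -0.115], [-0.3385, -0.0005, 0.06, 0.003, -0.002, -0.115]],
  ],
)

```text
time: 14.45
position: [0.4392, -0.0107, 0.3565]
orientation: [-0.0, 0.726, 0.688, -0.002]
force: [0.4, 0.1, -0.1]
opening: 0.0377
gripper_force: 29.9
```

Run:
```python
from h import *
yaw=np.pi/2-.055
x,y=sh(-.032,.095);go((x,y,.114,yaw))
```

```text
[0.0006, 0.0004, 0.0715, -0.003, 0.0024, 0.0003]
```

Request:
move_arm(
  rows=[
    [[0.0005, 0.0005, 0.005, -0.003, 0.002, 0], [0.0005, 0.0005, 0.015, -0.003, 0.002, 0], [0.0005, 0.0005, 0.025, -0.003, 0.002, 0], [0.0005, 0.0005, 0.035, -0.003, 0.002, 0], [0.0005, 0.0005, 0.045, -0.003, 0.002, 0], [0.0005, 0.0005, 0.055, -0.003, 0.002, 0], [0.0005, 0.0005, 0.065, -0.003, 0.002, 0], [0.0005, 0.0005, 0.07, -0.003, 0.002, 0], [0.0005, 0.0005, 0.0715, -0.003, 0.002, 0], [0.0005, 0.0005, 0.0715, -0.003, 0.002, 0]],
  ],
)

```text
time: 15.7
position: [0.4393, -0.0105, 0.2844]
orientation: [0.0, 0.726, 0.687, -0.0]
force: [-0.0, 0.7, -0.8]
opening: 0.0376
gripper_force: 29.9
```

Request:
move_arm(
  rows=[
    [[0, 0, 0, 0, 0, 0], [0, 0, 0, 0, 0, 0], [0, 0, 0, 0, 0, 0], [0, 0, 0, 0, 0, 0], [0, 0, -0.02, 0, 0, 0], [0, 0, -0.04, 0, 0, 0], [0, 0, -0.07, 0, 0, 0], [0, 0, -0.12, 0, 0, 0], [0, 0, -0.15, 0, 0, 0], [0, 0, -0.15, 0, 0, 0]],
  ],
  hand=0.05,
)

```text
time: 16.95
position: [0.4397, -0.0105, 0.4364]
orientation: [0.002, 0.726, 0.687, 0.001]
force: [-0.1, -0.4, 0.0]
opening: 0.0499
gripper_force: 0.0
```

Run:
```python
from h import *
c=cam('scene');w=cam('wrist')
a=cv2.resize(c['frame'][80:260,270:450],(400,400),interpolation=cv2.INTER_CUBIC)
b=cv2.resize(w['frame'][160:440,200:480],(400,400),interpolation=cv2.INTER_CUBIC)
cv2.imwrite('pics/s7.png',np.hstack([a,b])[:,:,::-1])
```

```text
(no output)
```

View pics/s7.png

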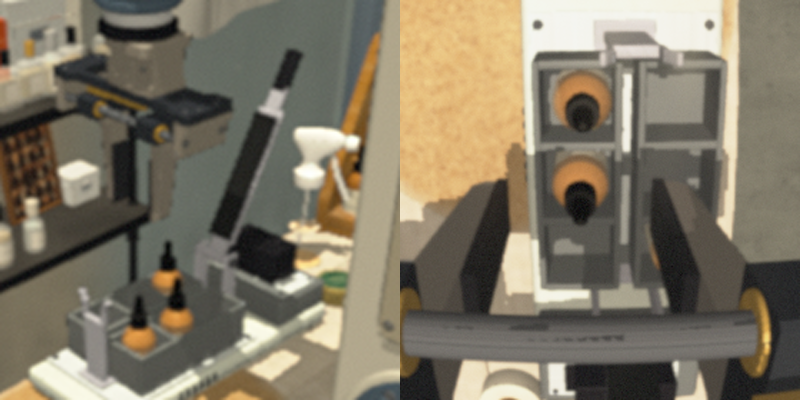

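Both bottles now stand upright in cells 2 and 3, beside the loaded one. The grip of the raised bar is at about (287,70) in the left crop. I'll find the bar angle by intersecting that ray with the bar's swing plane.

Run:
```python
from h import *
c=cam('scene');t=np.load('sh.npy');ex=np.array([np.cos(t[2]),np.sin(t[2]),0]);ey=np.array([-ex[1],ex[0],0]);o0=np.array([t[0],t[1],0])
for u,v in [(293,51),(287,70),(280,88),(268,100),(228,235)]:
    o,d=ray(c,u*.45+270,v*.45+80);k=((o0-o)@ex)/(d@ex);p=o+k*d;y=(p-o0)@ey;z=p[2]
    print((u,v),round(y,4),round(z,4),'r',np.hypot(y+.057,z-.121).round(4),'ang',np.arctan2(z-.121,y+.057).round(3))
```

```text
(293, 51) -0.1712 0.3392 r 0.2463 ang 2.053
(287, 70) -0.1634 0.3194 r 0.2251 ang 2.063
(280, 88) -0.1535 0.3009 r 0.2042 ang 2.063
(268, 100) -0.134 0.2918 r 0.1874 ang 1.994
(228, 235) -0.0788 0.1404 r 0.0292 ang 2.413
```

Run:
```python
from h import *
yaw=np.pi/2-.055
x,y=sh(0,-.163);print(x,y);go((x,y,.40,yaw),(x,y,.321,yaw))
```

```text
0.45728026718495635 -0.2696617423162626
[-0.2579, 0.0325, -0.1378, -0.002, 0.0004, 0.0]
[-0.2578, 0.0326, -0.0588, -0.002, 0.0004, 0.0]
```

Request:
move_arm(
  rows=[
    [[0, 0, -0.06, 0, 0, 0], [0, 0.005, -0.12, 0, 0, 0], [-0.03, 0.01, -0.138, 0, 0, 0], [-0.08, 0.015, -0.138, 0, 0, 0], [-0.13, 0.02, -0.138, 0, 0, 0], [-0.18, 0.025, -0.138, 0, 0, 0], [-0.22, 0.03, -0.138, 0, 0, 0], [-0.258, 0.0325, -0.138, 0, 0, 0], [-0.258, 0.0325, -0.138, 0, 0, 0], [-0.258, 0.0325, -0.138, -0.002, 0, 0]],
  ],
  hand=0.07,
)

```text
time: 18.35
position: [0.4576, -0.2695, 0.571]
orientation: [-0.001, 0.726, 0.687, 0.0]
force: [0.4, 0.1, -0.9]
opening: 0.07
gripper_force: 0.0
```

Run:
```python
from h import *
yaw=np.pi/2-.055
x,y=sh(0,-.163);go((x,y,.321,yaw))
```

```text
[-0.0002, -0.0003, 0.079, -0.0004, -0.0012, -0.0005]
```

Request:
move_arm(
  rows=[
    [[0, 0, 0.01, 0, -0.001, 0], [0, 0, 0.02, 0, -0.001, 0], [0, 0, 0.03, 0, -0.001, 0], [0, 0, 0.04, 0, -0.001, 0], [0, 0, 0.05, 0, -0.001, 0], [0, 0, 0.06, 0, -0.001, 0], [0, 0, 0.07, 0, -0.001, 0], [0, 0, 0.079, 0, -0.001, 0], [0, 0, 0.079, 0, -0.001, 0], [0, 0, 0.079, 0, -0.001, 0]],
  ],
)

```text
time: 19.6
position: [0.4578, -0.2699, 0.4936]
orientation: [0.001, 0.726, 0.687, 0.0]
force: [0.4, 0.1, -0.6]
opening: 0.0701
gripper_force: 0.0
```

Request:
move_arm(
  rows=[
    [[0, 0, 0, 0, 0, 0], [0, 0, 0, 0, 0, 0], [0, 0, 0, 0, 0, 0], [0, 0, 0, 0, 0, 0], [0, 0, 0, 0, 0, 0], [0, 0, 0, 0, 0, 0], [0, 0, 0, 0, 0, 0], [0, 0, 0, 0, 0, 0], [0, 0, 0, 0, 0, 0], [0, 0, 0, 0, 0, 0]],
  ],
  hand=0.005,
)

```text
time: 20.85
position: [0.4592, -0.2697, 0.4936]
orientation: [0.003, 0.726, 0.688, 0.002]
force: [11.4, 1.3, -4.9]
opening: 0.0199
gripper_force: 30.0
```

Run:
```python
from h import *
yaw=np.pi/2-.055
for th in np.linspace(2.06,0,20)[1:]:
    x,y=sh(0,-.057+.226*np.cos(th));print(round(th,2),end=' ');go((x,y,.121+.226*np.sin(th),yaw))
s=ctrl.read_state();print(s['position'])
```

```text
1.95 [0.0219, -0.0019, -0.0083, 0.0065, 0.0012, 0.0008]
1.84 [0.0451, -0.0018, -0.0161, 0.0065, 0.0012, 0.0008]
1.73 [0.069, -0.0018, -0.0215, 0.0065, 0.0012, 0.0008]
1.63 [0.0933, -0.0018, -0.0242, 0.0065, 0.0012, 0.0008]
1.52 [0.1178, -0.0017, -0.0242, 0.0065, 0.0012, 0.0008]
1.41 [0.1422, -0.0018, -0.0217, 0.0065, 0.0012, 0.0008]
1.3 [0.1661, -0.0018, -0.0164, 0.0065, 0.0012, 0.0008]
1.19 [0.1893, -0.0018, -0.0087, 0.0065, 0.0012, 0.0008]
1.08 [0.2116, -0.0019, 0.0016, 0.0065, 0.0012, 0.0008]
0.98 [0.2326, -0.002, 0.0141, 0.0065, 0.0012, 0.0008]
0.87 [0.2521, -0.002, 0.0289, 0.0065, 0.0012, 0.0008]
0.76 [0.2699, -0.0021, 0.0457, 0.0065, 0.0012, 0.0008]
0.65 [0.2858, -0.0023, 0.0644, 0.0065, 0.0012, 0.0008]
0.54 [0.2996, -0.0024, 0.0846, 0.0065, 0.0012, 0.0008]
0.43 [0.3111, -0.0025, 0.1062, 0.0065, 0.0012, 0.0008]
0.33 [0.3202, -0.0027, 0.129, 0.0065, 0.0012, 0.0008]
0.22 [0.3268, -0.0028, 0.1526, 0.0065, 0.0012, 0.0008]
0.11 [0.3308, -0.003, 0.1767, 0.0065, 0.0012, 0.0008]
0.0 [0.3322, -0.0031, 0.2012, 0.0065, 0.0012, 0.0008]
[ 0.45923193 -0.26968299  0.49359784]
```

Request:
move_arm(
  rows=[
    [[0.011, 0.002, -0.0045, 0, 0, 0], [0.022, 0.002, -0.0083, 0, 0, 0], [0.045, 0.002, -0.016, 0, 0, 0], [0.069, 0.002, -0.0215, 0, 0, 0], [0.0933, 0.002, -0.024, 0, 0, 0], [0.1178, 0.002, -0.024, 0, 0, 0], [0.1422, 0.002, -0.0217, 0, 0, 0], [0.1661, 0.002, -0.0164, 0, 0, 0], [0.1893, 0.002, -0.0087, 0, 0, 0], [0.1893, 0.002, -0.0087, 0, 0, 0]],
  ],
)

```text
time: 22.1
position: [0.4693, -0.0791, 0.5025]
orientation: [-0.0, 0.726, 0.688, 0.0]
force: [-7.9, 4.9, 11.5]
opening: 0.0195
gripper_force: 30.0
```

Run:
```python
from h import *
yaw=np.pi/2-.055
for th in [1.08,.98,.87,.76,.65,.54,.43,.33,.22,.11,0]:
    x,y=sh(0.002,-.057+.226*np.cos(th));print(round(th,2),end=' ');go((x,y,.121+.226*np.sin(th),yaw))
```

```text
1.08 [0.0215, 0.0004, 0.0112, 0.0001, -0.0005, 0.0015]
0.98 [0.0409, 0.0005, 0.0229, 0.0001, -0.0005, 0.0015]
0.87 [0.0607, 0.0005, 0.0378, 0.0001, -0.0005, 0.0015]
0.76 [0.0788, 0.0005, 0.0549, 0.0001, -0.0005, 0.0015]
0.65 [0.0949, 0.0005, 0.0738, 0.0001, -0.0005, 0.0015]
0.54 [0.1088, 0.0005, 0.0944, 0.0001, -0.0005, 0.0015]
0.43 [0.1204, 0.0006, 0.1164, 0.0001, -0.0005, 0.0015]
0.33 [0.1288, 0.0006, 0.1374, 0.0001, -0.0005, 0.0015]
0.22 [0.1355, 0.0006, 0.1613, 0.0001, -0.0005, 0.0015]
0.11 [0.1396, 0.0006, 0.1858, 0.0001, -0.0005, 0.0015]
0 [0.1409, 0.0006, 0.2106, 0.0001, -0.0005, 0.0015]
```

Request:
move_arm(
  rows=[
    [[0.0215, -0.0005, 0.011, 0, 0, 0], [0.041, -0.0005, 0.023, 0, 0, 0], [0.0607, -0.0005, 0.038, 0, 0, 0], [0.0788, -0.0005, 0.055, 0, 0, 0], [0.095, -0.0005, 0.074, 0, 0, 0], [0.1088, -0.0005, 0.0945, 0, 0, 0], [0.1204, -0.0005, 0.1165, 0, 0, 0], [0.1288, -0.0005, 0.1375, 0, 0, 0], [0.1355, -0.0005, 0.161, 0, 0, 0], [0.1396, -0.0005, 0.186, 0, 0, 0]],
  ],
)

```text
time: 23.35
position: [0.4759, 0.0612, 0.3151]
orientation: [-0.003, 0.727, 0.687, 0.001]
force: [-8.9, 24.1, 5.6]
opening: 0.0198
gripper_force: 30.0
```

Request:
move_arm(
  rows=[
    [[0.001, 0, 0.008, 0, 0, 0], [0.001, 0, 0.016, 0, 0, 0], [0.001, 0, 0.022, 0, 0, 0], [0.001, 0, 0.025, 0, 0, 0], [0.001, 0, 0.027, 0, 0, 0], [0.001, 0, 0.027, 0, 0, 0], [0.001, 0, 0.027, 0, 0, 0], [0.001, 0, 0.027, 0, 0, 0], [0.001, 0, 0.027, 0, 0, 0], [0.001, 0, 0.027, 0, 0, 0]],
  ],
)

```text
time: 24.6
position: [0.476, 0.062, 0.2883]
orientation: [-0.003, 0.727, 0.687, 0.0]
force: [-8.1, 28.8, 1.0]
opening: 0.0197
gripper_force: 30.0
```

Request:
move_arm(
  rows=[
    [[-0.003, 0, 0.001, 0, 0, 0], [-0.003, 0, 0.002, 0, 0, 0], [-0.003, 0, 0.003, 0, 0, 0], [-0.003, 0, 0.004, 0, 0, 0], [-0.003, 0, 0.004, 0, 0, 0], [-0.003, 0, 0.004, 0, 0, 0], [-0.003, 0, 0.004, 0, 0, 0], [-0.003, 0, 0.004, 0, 0, 0], [-0.003, 0, 0.004, 0, 0, 0], [-0.003, 0, 0.004, 0, 0, 0]],
  ],
)

```text
time: 25.85
position: [0.4759, 0.0599, 0.2843]
orientation: [-0.003, 0.727, 0.686, 0.001]
force: [-10.1, 37.8, 1.9]
opening: 0.0194
gripper_force: 30.0
```

Request:
move_arm(
  rows=[
    [[0.002, 0, 0, 0, 0, 0], [0.004, 0, 0, 0, 0, 0], [0.005, 0, 0, 0, 0, 0], [0.005, 0, 0, 0, 0, 0], [0.005, 0, 0, 0, 0, 0], [0.005, 0, 0, 0, 0, 0], [0.005, 0, 0, 0, 0, 0], [0.005, 0, 0, 0, 0, 0], [0.005, 0, 0, 0, 0, 0], [0.005, 0, 0, 0, 0, 0]],
  ],
)

```text
time: 27.1
position: [0.476, 0.0615, 0.2839]
orientation: [-0.001, 0.726, 0.687, -0.002]
force: [-6.6, 2.6, 0.1]
opening: 0.0196
gripper_force: 29.9
```

Run:
```python
from h import *
c=cam('scene');w=cam('wrist')
a=cv2.resize(c['frame'][130:290,270:430],(400,400),interpolation=cv2.INTER_CUBIC)
b=cv2.resize(w['frame'][200:480,180:460],(400,400),interpolation=cv2.INTER_CUBIC)
cv2.imwrite('pics/s8.png',np.hstack([a,b])[:,:,::-1])
```

```text
(no output)
```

View pics/s8.png

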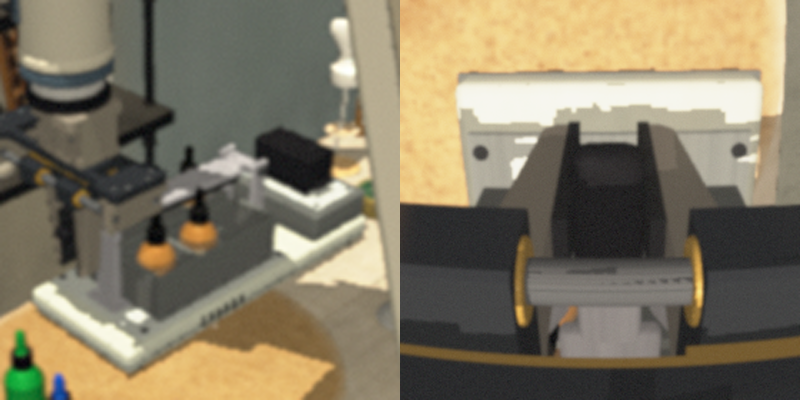

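The bar is level or nearly so, lying between the upright bottles with the grip held. I'll press down until it meets resistance.

Request:
move_arm(
  rows=[
    [[0, 0, 0.001, 0, 0, 0], [0, 0, 0.002, 0, 0, 0], [0, 0, 0.003, 0, 0, 0], [0, 0, 0.004, 0, 0, 0], [0, 0, 0.005, 0, 0, 0], [0, 0, 0.005, 0, 0, 0], [0, 0, 0.005, 0, 0, 0], [0, 0, 0.005, 0, 0, 0], [0, 0, 0.005, 0, 0, 0], [0, 0, 0.005, 0, 0, 0]],
  ],
)

```text
time: 28.45
position: [0.476, 0.0617, 0.2789]
orientation: [-0.001, 0.726, 0.687, -0.002]
force: [-6.9, 5.2, 0.3]
opening: 0.0199
gripper_force: 30.0
```

Request:
move_arm(
  rows=[
    [[0, 0, 0.001, 0, 0, 0], [0, 0, 0.002, 0, 0, 0], [0, 0, 0.003, 0, 0, 0], [0, 0, 0.004, 0, 0, 0], [0, 0, 0.005, 0, 0, 0], [0, 0, 0.006, 0, 0, 0], [0, 0, 0.007, 0, 0, 0], [0, 0, 0.008, 0, 0, 0], [0, 0, 0.008, 0, 0, 0], [0, 0, 0.008, 0, 0, 0]],
  ],
)

```text
time: 29.7
position: [0.476, 0.0618, 0.2709]
orientation: [-0.001, 0.726, 0.687, -0.002]
force: [-6.2, 7.5, 0.4]
opening: 0.0197
gripper_force: 30.0
```

Request:
move_arm(
  rows=[
    [[0, 0, 0, 0, 0, 0], [0, 0, 0, 0, 0, 0], [0, 0, 0, 0, 0, 0], [0, 0, 0, 0, 0, 0], [0, 0, -0.03, 0, 0, 0], [0, 0, -0.06, 0, 0, 0], [0, 0, -0.1, 0, 0, 0], [0, 0, -0.12, 0, 0, 0], [0, 0, -0.12, 0, 0, 0], [0, 0, -0.12, 0, 0, 0]],
  ],
  hand=0.05,
)

```text
time: 30.95
position: [0.4772, 0.0613, 0.3907]
orientation: [0.001, 0.726, 0.687, -0.0]
force: [0.7, 0.6, -0.3]
opening: 0.0501
gripper_force: 0.0
```

Run:
```python
from h import *
c=cam('scene');w=cam('wrist')
a=cv2.resize(c['frame'][130:290,270:430],(400,400),interpolation=cv2.INTER_CUBIC)
b=cv2.resize(w['frame'][160:440,180:460],(400,400),interpolation=cv2.INTER_CUBIC)
cv2.imwrite('pics/s9.png',np.hstack([a,b])[:,:,::-1])
t=np.load('sh.npy');print(ctrl.read_state()['position'])
for y in (-.057,.05,.144,.194):
    for z in (.121,.128): print(y,z,(np.array(proj(c,[*sh(0,y),z]))-[270,130])*2.5,(np.array(proj(w,[*sh(0,y),z]))-[180,160])/.7+[400,0])
```

```text
[0.47719895 0.06127799 0.3904205 ]
-0.057 0.121 [241.42583507 162.42943261] [607.13651245 444.69994687]
-0.057 0.128 [241.69541672 156.57329909] [607.11261491 452.09358592]
0.05 0.121 [167.22746784 198.08680733] [606.87482974 329.98526204]
0.05 0.128 [167.24686328 192.04977482] [606.83917059 337.34960536]
0.144 0.121 [ 95.31824652 232.64409136] [606.60879927 182.47806807]
0.144 0.128 [ 95.06996638 226.44375311] [606.55814913 187.82447519]
0.194 0.121 [ 54.16678546 252.42017434] [606.47513091  85.5124436 ]
0.194 0.128 [ 53.75415479 246.13170297] [606.4164018   88.56967789]
```

View pics/s9.png

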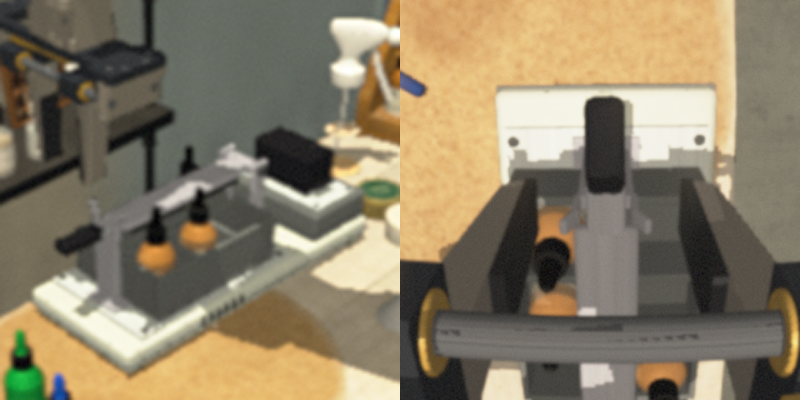

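The bar lies level in the fork: its handle end is at (57,245) against a predicted (54,249). To be sure it is seated, I'll press its top with closed fingers.

Request:
move_arm(
  rows=[
    [[0, 0, 0, 0, 0, 0], [0, 0, 0, 0, 0, 0], [0, 0, 0.02, 0, 0, 0], [0, 0, 0.04, 0, 0, 0], [0, 0, 0.055, 0, 0, 0], [0, 0, 0.062, 0, 0, 0], [0, 0, 0.066, 0, 0, 0], [0, 0, 0.069, 0, 0, 0], [0, 0, 0.071, 0, 0, 0], [0, 0, 0.071, 0, 0, 0]],
  ],
  hand=0.0,
)

```text
time: 32.3
position: [0.4777, 0.0612, 0.3208]
orientation: [0.001, 0.726, 0.687, 0.0]
force: [0.1, 0.1, 0.1]
opening: 0.0006
gripper_force: 0.0
```

Request:
move_arm(
  rows=[
    [[0, 0, 0.0005, 0, 0, 0], [0, 0, 0.001, 0, 0, 0], [0, 0, 0.0015, 0, 0, 0], [0, 0, 0.002, 0, 0, 0], [0, 0, 0.0025, 0, 0, 0], [0, 0, 0.003, 0, 0, 0], [0, 0, 0.0035, 0, 0, 0], [0, 0, 0.0035, 0, 0, 0], [0, 0, 0.0035, 0, 0, 0], [0, 0, 0.0035, 0, 0, 0]],
  ],
)

```text
time: 33.55
position: [0.4777, 0.0612, 0.3181]
orientation: [0.001, 0.726, 0.687, 0.0]
force: [-4.8, -0.3, 14.5]
opening: 0.0004
gripper_force: 7.3
```

The bar is seated: 14 N of contact with the fingertips at z = 0.128, which is exactly its level height. Next is the guard.

Run:
```python
from h import *
x,y=sh(-.025,-.142);print(x,y);go((x,y,.26,-.055),(x,y,.26,np.pi-.055));print(ctrl.read_state()['joint_positions'])
```

```text
0.4334644220272941 -0.2473277879098827
[-0.3107, -0.027, -0.1125, 0.0026, -0.0005, 1.5708]
[-0.3107, -0.027, -0.1125, 0.0005, 0.0026, -1.5708]
[ 0.12496374  0.24127159  2.01500139 -0.0021243   0.88358429  0.18133211]
```

Request:
move_arm(
  rows=[
    [[0, 0, -0.05, 0, 0, 0], [0, 0, -0.1, 0, 0, 0.15], [-0.04, 0, -0.1125, 0, 0, 0.33], [-0.09, -0.01, -0.1125, 0, 0, 0.51], [-0.14, -0.015, -0.1125, 0, 0, 0.69], [-0.19, -0.02, -0.1125, 0, 0, 0.87], [-0.24, -0.025, -0.1125, 0, 0, 1.05], [-0.28, -0.027, -0.1125, 0, 0, 1.23], [-0.311, -0.027, -0.1125, 0, 0, 1.41], [-0.311, -0.027, -0.1125, 0, 0, 1.57]],
  ],
)

```text
time: 34.8
position: [0.4331, -0.2495, 0.4298]
orientation: [0.001, 1.0, -0.031, 0.001]
force: [0.8, 0.4, -0.4]
opening: 0.0002
gripper_force: 0.0
```

Request:
move_arm(
  rows=[
    [[0, 0, 0, 0, 0, 0], [0, 0, 0, 0, 0, 0], [0, 0, 0, 0, 0, 0], [0, 0, 0, 0, 0, 0], [0, 0, 0, 0, 0, 0], [0, 0, 0, 0, 0, 0], [0, 0, 0, 0, 0, 0], [0, 0, 0, 0, 0, 0], [0, 0, 0, 0, 0, 0], [0, 0, 0, 0, 0, 0]],
  ],
  hand=0.066,
)

```text
time: 36.05
position: [0.4334, -0.2477, 0.43]
orientation: [0.001, 1.0, -0.027, 0.001]
force: [0.2, -0.3, -0.2]
opening: 0.0658
gripper_force: 0.0
```

Run:
```python
from h import *
w=cam('wrist');t=np.load('sh.npy');g=cv2.cvtColor(w['frame'],cv2.COLOR_RGB2GRAY)
for n,l in [('grip',(-.025,-.142,.112)),('hinge',(.037,-.142,.112)),('near',(-.041,-.142,.112)),('L',(0,-.12,.112)),('R',(0,-.164,.112))]:
    print(n,np.round(proj(w,[*sh(*l[:2]),l[2]]),1))
Rm=np.array([[np.cos(t[2]),-np.sin(t[2])],[np.sin(t[2]),np.cos(t[2])]])
for th in (35,50):
    m=(g<th).astype(np.uint8);n,l,st,ce=cv2.connectedComponentsWithStats(m)
    for i in range(1,n):
        if st[i,4]>800:
            r=cv2.minAreaRect(np.argwhere(l==i)[:,::-1].astype(np.float32));bx=cv2.boxPoints(r)
            P=[(Rm.T@(onz(w,*p,.112)[:2]-t[:2])).round(4).tolist() for p in bx]
            print(th,st[i],P)
# coarse gray map around guard
u,v=proj(w,[*sh(0,-.142),.112]);u,v=int(u),int(v)
print(u,v);print(cv2.resize(g,None,fx=1/8,fy=1/8,interpolation=cv2.INTER_AREA)[max(0,v//8-14):v//8+12,max(0,u//8-16):u//8+17])
```

```text
grip [324.5 238.2]
hinge [324.4 163. ]
near [324.5 256.6]
L [297.4 208.5]
R [351.5 208.5]
35 [   0    0  158  110 3551] [[0.1262, 0.2058], [0.2549, 0.2136], [0.185, -0.0009], [0.0871, 0.0003]]
35 [ 392  293   38   85 1408] [[-0.0791, -0.1944], [-0.0713, -0.2169], [-0.1604, -0.2535], [-0.1692, -0.228]]
35 [ 222  308   33   70 1023] [[-0.1601, -0.0325], [-0.0879, -0.0623], [-0.0957, -0.085], [-0.1687, -0.0577]]
35 [  67  337   87   43 1354] [[-0.1822, 0.1652], [-0.1298, 0.1375], [-0.1332, 0.0254], [-0.1805, 0.0423]]
35 [ 450  336  136  106 2783] [[-0.1758, -0.2308], [-0.0872, -0.3594], [-0.1791, -0.4516], [-0.2848, -0.2988]]
35 [    0   384   640    96 12119] [[-0.5277, 0.5298], [-0.2393, 0.3299], [-0.24, -0.5877], [-0.5181, -0.7662]]
50 [   0    0  164  111 4319] [[0.1263, 0.2063], [0.2552, 0.2126], [0.1826, -0.0075], [0.0851, -0.0053]]
50 [ 302  174   50   76 2276] [[0.0279, -0.1234], [0.0293, -0.1613], [-0.0339, -0.1645], [-0.0355, -0.1249]]
50 [ 392  286   40   94 2066] [[-0.0726, -0.1914], [-0.0642, -0.2156], [-0.1669, -0.2579], [-0.1764, -0.2301]]
50 [ 220  290   40   89 1985] [[
[... 3173 characters left out ...]
8 222 225 158]
 [144 145 146 152 173 196 218 225 226 224 227 214 179 179 179 177 176 178
  177 177 128 117 141 138 133 160 164 165 189 191 161 180 144]
 [189 191 190 189 195 203 221 226 227 226 225 226 226 226 225 228 228 229
  230 216 151 150 150 132 162 163 150 145 159 165 150 143 144]
 [185 188 188 190 194 206 207 183 199 226 225 225 228 227 227 228 227 226
  228 188 148 146 147 142 164 116 131 113 126 162 154 146 144]
 [189 190 192 194 187 113  84  52 145 228 226 227 228 228 228 228 227 225
  227 216 167 148 148 150 158  48  63  82 118 162 148 141 141]
 [190 188 193 180 110  82  64  43 129 219 217 218 217 218 219 216 217 217
  218 216 157 142 143 146 153  42  38  79  84 135 154 155 158]]
```

Run:
```python
from h import *
x,y=sh(-.022,-.144);go((x,y,.15,-.055),(x,y,.095,-.055))
```

```text
[0.0028, 0.0015, 0.109, 0.0014, -0.0017, 0.0008]
[0.0027, 0.0015, 0.164, 0.0014, -0.0017, 0.0008]
```

Request:
move_arm(
  rows=[
    [[0.003, 0.0015, 0.03, 0, 0, 0], [0.003, 0.0015, 0.06, 0, 0, 0], [0.003, 0.0015, 0.09, 0, 0, 0], [0.003, 0.0015, 0.11, 0, 0, 0], [0.003, 0.0015, 0.12, 0, 0, 0], [0.003, 0.0015, 0.135, 0, 0, 0], [0.003, 0.0015, 0.15, 0, 0, 0], [0.003, 0.0015, 0.16, 0, 0, 0], [0.003, 0.0015, 0.164, 0, 0, 0], [0.003, 0.0015, 0.164, 0, 0, 0]],
  ],
)

```text
time: 37.35
position: [0.4367, -0.2496, 0.2659]
orientation: [0.001, 1.0, -0.027, 0.001]
force: [0.2, 0.6, -0.7]
opening: 0.0661
gripper_force: 0.0
```

Request:
move_arm(
  rows=[
    [[0, 0, 0, 0, 0, 0], [0, 0, 0, 0, 0, 0], [0, 0, 0, 0, 0, 0], [0, 0, 0, 0, 0, 0], [0, 0, 0, 0, 0, 0], [0, 0, 0, 0, 0, 0], [0, 0, 0, 0, 0, 0], [0, 0, 0, 0, 0, 0], [0, 0, 0, 0, 0, 0], [0, 0, 0, 0, 0, 0]],
  ],
  hand=0.02,
)

```text
time: 38.6
position: [0.4368, -0.2496, 0.2663]
orientation: [0.001, 1.0, -0.027, 0.001]
force: [-0.9, 0.5, 6.1]
opening: 0.0437
gripper_force: 30.0
```

Run:
```python
from h import *
for th in np.linspace(0,1.7,18)[1:]:
    a,b=-.059,.023; X=a*np.cos(th)+b*np.sin(th);Z=-a*np.sin(th)+b*np.cos(th)
    x,y=sh(.037+X,-.144);print(round(th,2),end=' ');go((x,y,.072+Z,-.055))
```

```text
0.1 [0.0022, -0.0001, -0.0055, 0.0016, -0.0021, 0.0009]
0.2 [0.0054, -0.0001, -0.011, 0.0016, -0.0021, 0.0009]
0.3 [0.0091, -0.0001, -0.0161, 0.0016, -0.0021, 0.0009]
0.4 [0.0132, -0.0001, -0.0209, 0.0016, -0.0021, 0.0009]
0.5 [0.0179, -0.0001, -0.0252, 0.0016, -0.0021, 0.0009]
0.6 [0.0229, -0.0001, -0.029, 0.0016, -0.0021, 0.0009]
0.7 [0.0283, -0.0001, -0.0323, 0.0016, -0.0021, 0.0009]
0.8 [0.0341, -0.0001, -0.035, 0.0016, -0.0021, 0.0009]
0.9 [0.04, -0.0001, -0.0371, 0.0016, -0.0021, 0.0009]
1.0 [0.0461, -0.0, -0.0387, 0.0016, -0.0021, 0.0009]
1.1 [0.0524, -0.0, -0.0396, 0.0016, -0.0021, 0.0009]
1.2 [0.0587, -0.0, -0.0399, 0.0016, -0.0021, 0.0009]
1.3 [0.065, -0.0, -0.0396, 0.0016, -0.0021, 0.0009]
1.4 [0.0713, -0.0, -0.0386, 0.0016, -0.0021, 0.0009]
1.5 [0.0774, -0.0, -0.037, 0.0016, -0.0021, 0.0009]
1.6 [0.0834, -0.0, -0.0348, 0.0016, -0.0021, 0.0009]
1.7 [0.0891, -0.0, -0.0321, 0.0016, -0.0021, 0.0009]
```

Gripped at 44 mm. I'll lift along the arc.

Request:
move_arm(
  rows=[
    [[0.002, 0, -0.0055, 0, 0, 0], [0.0055, 0, -0.011, 0, 0, 0], [0.009, 0, -0.016, 0, 0, 0], [0.013, 0, -0.021, 0, 0, 0], [0.018, 0, -0.025, 0, 0, 0], [0.023, 0, -0.029, 0, 0, 0], [0.0285, 0, -0.0325, 0, 0, 0], [0.034, 0, -0.035, 0, 0, 0], [0.04, 0, -0.037, 0, 0, 0], [0.046, 0, -0.0387, 0, 0, 0]],
  ],
)

```text
time: 39.85
position: [0.4817, -0.2517, 0.3049]
orientation: [0.0, 1.0, -0.027, -0.001]
force: [-7.3, -3.5, -1.6]
opening: 0.0437
gripper_force: 30.0
```

Request:
move_arm(
  rows=[
    [[0.006, 0, -0.001, 0, 0, 0], [0.012, 0, -0.001, 0, 0, 0], [0.019, 0, -0.001, 0, 0, 0], [0.025, 0, 0, 0, 0, 0], [0.031, 0, 0.0015, 0, 0, 0], [0.037, 0, 0.004, 0, 0, 0], [0.043, 0, 0.0065, 0, 0, 0], [0.048, 0, 0.009, 0, 0, 0], [0.048, 0, 0.009, 0, 0, 0], [0.048, 0, 0.009, 0, 0, 0]],
  ],
)

```text
time: 41.1
position: [0.5311, -0.2542, 0.2973]
orientation: [0.0, 1.0, -0.027, 0.002]
force: [-2.9, 1.6, 5.2]
opening: 0.0438
gripper_force: 30.0
```

Request:
move_arm(
  rows=[
    [[0, 0, 0, 0, 0, 0], [0, 0, 0, 0, 0, 0], [0, 0, 0, 0, 0, 0], [0, 0, -0.03, 0, 0, 0], [0, 0, -0.06, 0, 0, 0], [0, 0, -0.1, 0, 0, 0], [0, 0, -0.13, 0, 0, 0], [-0.05, 0, -0.133, 0, 0, 0], [-0.1, 0, -0.133, 0, 0, 0], [-0.1, 0, -0.133, 0, 0, 0]],
  ],
  hand=0.066,
)

```text
time: 42.35
position: [0.4279, -0.2486, 0.4288]
orientation: [0.001, 1.0, -0.028, 0.0]
force: [1.0, -0.8, -0.6]
opening: 0.0659
gripper_force: 0.0
```

Run:
```python
from h import *
w=cam('wrist');g=cv2.cvtColor(w['frame'],cv2.COLOR_RGB2GRAY);print(ctrl.read_state()['position'])
def gp(th,x,z): return (.037+x*np.cos(th)+z*np.sin(th),-.142,.072-x*np.sin(th)+z*np.cos(th))
for th in (1.4,1.6,1.8):
  print(th,'near-bottom',np.round(proj(w,[*sh(*gp(th,-.078,0)[:2]),gp(th,-.078,0)[2]])),'near-top',np.round(proj(w,[*sh(*gp(th,-.078,.04)[:2]),gp(th,-.078,.04)[2]])))
for n,l in [('ball off',(-.017,-.142,.093)),('ball on',(.007,-.142,.093)),('pivot',(-.005,-.142,.066)),('consnear',(-.071,-.142,.066))]:
    print(n,np.round(proj(w,[*sh(*l[:2]),l[2]]),1))
u,v=proj(w,[*sh(-.005,-.142),.09]);u,v=int(u),int(v)
print('origin',u-64,v-130);np.set_printoptions(linewidth=200)
print(cv2.resize(g[max(0,v-130):v+60,u-64:u+64],None,fx=1/6,fy=1/6,interpolation=cv2.INTER_AREA))
```

```text
[ 0.42962694 -0.24899291  0.42915495]
1.4 near-bottom [323. 176.] near-top [322. 120.]
1.6 near-bottom [322. 154.] near-top [322.  97.]
1.8 near-bottom [322. 132.] near-top [322.  80.]
ball off [323.2 217.6]
ball on [323.1 190.1]
pivot [323.3 199.3]
consnear [323.5 266.5]
origin 259 73
[[123 122 123 128 124 124 122 124 125 126 128 129 132 131 131 134 134 134 131 131 128]
 [124 122 123 126 124 124 123 124 126 127 128 130 132 134 133 135 135 138 132 134 132]
 [125 124 131 138 142 155 161 165 177 181 184 194 197 198 206 206 208 215 213 211 217]
 [204 209 221 225 225 225 226 227 226 226 226 225 224 224 225 225 227 226 225 225 225]
 [224 225 230 230 230 228 228 226 227 226 226 225 223 223 224 224 224 224 227 226 227]
 [228 226 227 230 229 229 224 192 186 182 182 180 179 179 180 203 211 219 223 225 225]
 [227 223 223 226 226 192  80  71  74  79  84  88  89  88  86  90 127 159 158 170 211]
 [212 215 219 198 149 120  66  76  79  83  87  90  91  89  87  85 100 115 127 153 198]
 [241 242 242 182 164 142  65  75  78  81  85  88  90  89  85  82  94 109 115 150 193]
 [242 242 242 183 166 146  63 
[... 1271 characters left out ...]
49]
 [242 241 242 224 153 188 244 212 159 161 143 130 157 162 165 164 148  95 104 148 147]
 [242 242 242 230 151 182 244 217 159 161 163 162 164 162 165 163 148  95 107 149 149]
 [242 242 243 234 152 177 243 229 164 184 196 206 171 167 170 170 148 123 112 148 148]
 [242 243 243 236 154 174 243 242 240 242 244 243 238 239 240 235 205 130 106 145 147]
 [242 242 242 236 154 172 243 244 244 244 244 244 244 243 243 242 214 105 108 146 146]
 [242 242 242 239 157 168 216 236 243 244 244 244 244 243 243 203 191  94 107 145 148]
 [232 232 231 229 156 164 201 212 214 214 214 213 213 209 204 193 151  92 110 145 147]
 [224 222 224 224 168 151 149 148 148 148 146 146 148 148 147 141  98  96 125 147 137]]
```

The guard is up at about 1.5 rad and the toggle is exposed near (325,205). I'll push the toggle with closed fingers.

Run:
```python
from h import *
for X,z in [(-.056,.2),(-.056,.1),(-.030,.1),(-.006,.1)]:
    x,y=sh(X,-.144);go((x,y,z,-.055))
```

```text
[-0.0274, 0.0001, 0.0581, 0.0016, -0.0027, -0.0005]
[-0.0277, -0.0001, 0.1581, 0.0016, -0.0027, -0.0005]
[-0.0017, -0.0001, 0.1582, 0.0016, -0.0027, -0.0005]
[0.0223, -0.0001, 0.1582, 0.0016, -0.0027, -0.0005]
```

Request:
move_arm(
  rows=[
    [[-0.028, 0, 0, 0, 0, 0], [-0.028, 0, 0.03, 0, 0, 0], [-0.028, 0, 0.06, 0, 0, 0], [-0.028, 0, 0.08, 0, 0, 0], [-0.028, 0, 0.1, 0, 0, 0], [-0.028, 0, 0.12, 0, 0, 0], [-0.028, 0, 0.14, 0, 0, 0], [-0.028, 0, 0.155, 0, 0, 0], [-0.028, 0, 0.158, 0, 0, 0], [-0.028, 0, 0.158, 0, 0, 0]],
  ],
  hand=0.0,
)

```text
time: 43.65
position: [0.4031, -0.2478, 0.2708]
orientation: [0.001, 1.0, -0.027, 0.001]
force: [-0.9, 0.4, 0.1]
opening: 0.0006
gripper_force: 0.0
```

Run:
```python
from h import *
for X,z in [(-.030,.1),(-.006,.1)]:
    x,y=sh(X,-.144);go((x,y,z,-.055))
```

```text
[0.0253, -0.0002, -0.0002, 0.0014, -0.0019, 0.0009]
[0.0493, -0.0001, -0.0001, 0.0014, -0.0019, 0.0009]
```

Request:
move_arm(
  rows=[
    [[0.01, 0, 0, 0, 0, 0], [0.02, 0, 0, 0, 0, 0], [0.025, 0, 0, 0, 0, 0], [0.03, 0, 0, 0, 0, 0], [0.035, 0, 0, 0, 0, 0], [0.04, 0, 0, 0, 0, 0], [0.045, 0, 0, 0, 0, 0], [0.048, 0, 0, 0, 0, 0], [0.048, 0, 0, 0, 0, 0], [0.048, 0, 0, 0, 0, 0]],
  ],
)

```text
time: 44.9
position: [0.4499, -0.2502, 0.2703]
orientation: [0.0, 1.0, -0.027, -0.0]
force: [-5.1, -1.3, 0.5]
opening: 0.0003
gripper_force: 2.9
```

Request:
move_arm(
  rows=[
    [[0.001, 0, 0, 0, 0, 0], [0.002, 0, 0, 0, 0, 0], [0.003, 0, 0, 0, 0, 0], [0.004, 0, 0, 0, 0, 0], [0.005, 0, 0, 0, 0, 0], [0.005, 0, 0, 0, 0, 0], [0.005, 0, 0, 0, 0, 0], [0.005, 0, 0, 0, 0, 0], [0.005, 0, 0, 0, 0, 0], [0.005, 0, 0, 0, 0, 0]],
  ],
)

```text
time: 46.15
position: [0.4523, -0.2503, 0.2699]
orientation: [-0.0, 1.0, -0.027, -0.004]
force: [-20.1, -3.8, 10.5]
opening: 0.0005
gripper_force: 11.1
```

The toggle is at its on stop: 20 N at the expected position. I'll back off, re-grip the guard where I released it, and bring it down.

Request:
move_arm(
  rows=[
    [[-0.01, 0, 0, 0, 0, 0], [-0.03, 0, 0, 0, 0, 0], [-0.03, 0, -0.04, 0, 0, 0], [-0.03, 0, -0.09, 0, 0, 0], [-0.03, 0, -0.14, 0, 0, 0], [-0.03, 0, -0.158, 0, 0, 0], [-0.03, 0, -0.158, 0, 0, 0], [-0.03, 0, -0.158, 0, 0, 0], [-0.03, 0, -0.158, 0, 0, 0], [-0.03, 0, -0.158, 0, 0, 0]],
  ],
)

```text
time: 47.4
position: [0.4253, -0.2486, 0.4278]
orientation: [0.0, 1.0, -0.027, 0.0]
force: [-0.7, 0.1, 0.5]
opening: 0.0003
gripper_force: 0.0
```

Run:
```python
from h import *
np.set_printoptions(linewidth=200)
s=ctrl.read_state();print(s['position'])
w=cam('wrist');g=cv2.cvtColor(w['frame'],cv2.COLOR_RGB2GRAY)
print('off/on',[np.round(proj(w,[*sh(X,-.144),.093])) for X in (-.017,.007)])
u,v=map(int,proj(w,[*sh(-.005,-.144),.09]));print('origin',u-50,v-80)
print(cv2.resize(g[v-80:v+60,u-50:u+50],None,fx=1/6,fy=1/6,interpolation=cv2.INTER_AREA))
go((.531,-.254,.26,-.055),(.531,-.254,.1262,-.055))
```

```text
[ 0.42525771 -0.24863867  0.42777866]
off/on [array([325., 215.]), array([325., 187.])]
origin 275 120
[[209 158 161  73  74  76  79  83  87  88  88  85  83  85 108 108 134]
 [215 158 163  75  73  75  78  81  85  87  87  85  82  82 105 107 135]
 [216 157 168  83  72  73  77  80  84  86  87  85  80  90 108 104 135]
 [218 156 181 105  71  73  75  79  82  85  86  84  80  99 115 102 135]
 [219 155 180 113  70  70  71  76  79  83  84  82  79  99 114 100 135]
 [223 155 177 122  65  57  60  66  71  77  78  78  78 106 130 114 135]
 [225 155 182 122  70  67  70  74  79  85  87  87  84 129 170 140 132]
 [227 154 177 162 215 209 200 201 208 220 225 227 220 174 169 139 133]
 [227 153 175 243 233 165 161 165 165 165 214 242 239 239 160 114 129]
 [232 153 174 243 228 160 161 163 151 161 171 183 170 170 110  94 130]
 [235 153 174 243 238 163 160 141 132 138 175 215 195 164 108  93 126]
 [236 155 175 243 239 164 151 125 119 126 179 243 233 205 108  92 134]
 [236 155 172 242 241 167 142 126 106 127 166 243 242 226 108  92 133]
 [229 157 166 240 244 174 148 132 132 134 171 243 242 227 107  93 132]
 [241 158 162 238 241 171 159 153 144 151 184 243 242 206 108  92 131]
 [240 159 164 239 236 161 159 164 163 164 179 241 240 209 108  93 135]
 [240 161 165 239 238 161 159 164 163 163 165 178 170 168 108  93 137]
 [241 163 164 238 240 165 159 163 163 163 163 164 164 163 105  93 140]
 [242 169 162 235 243 172 163 183 176 198 214 214 219 225 143  97 138]
 [242 171 161 231 244 232 237 242 242 243 243 243 243 240 155  99 139]
 [242 174 160 227 244 243 243 244 243 243 243 243 242 238 133  93 140]
 [242 176 158 209 213 243 243 244 243 243 243 243 227 187 113  93 140]
 [226 172 157 187 194 195 194 193 189 185 184 181 179 163  96  94 142]]
[0.1058, -0.0004, -0.003, 0.0008, -0.0005, 0.0009]
[0.1058, -0.0005, 0.1308, 0.0008, -0.0005, 0.0009]
```

The toggle now leans to the far side (rows 174-206; the lower end is gone). Re-gripping the guard.

Request:
move_arm(
  rows=[
    [[0.05, 0, -0.003, 0, 0, 0], [0.106, 0, -0.003, 0, 0, 0], [0.106, 0, -0.003, 0, 0, 0], [0.106, 0, 0.03, 0, 0, 0], [0.106, 0, 0.06, 0, 0, 0], [0.106, 0, 0.08, 0, 0, 0], [0.106, 0, 0.1, 0, 0, 0], [0.106, 0, 0.12, 0, 0, 0], [0.106, 0, 0.131, 0, 0, 0], [0.106, 0, 0.131, 0, 0, 0]],
  ],
  hand=0.066,
)

```text
time: 48.7
position: [0.5309, -0.2546, 0.2972]
orientation: [0.0, 1.0, -0.027, 0.0]
force: [0.2, 0.2, -0.3]
opening: 0.0658
gripper_force: 0.0
```

Request:
move_arm(
  rows=[
    [[0, 0, 0, 0, 0, 0], [0, 0, 0, 0, 0, 0], [0, 0, 0, 0, 0, 0], [0, 0, 0, 0, 0, 0], [0, 0, 0, 0, 0, 0], [0, 0, 0, 0, 0, 0], [0, 0, 0, 0, 0, 0], [0, 0, 0, 0, 0, 0], [0, 0, 0, 0, 0, 0], [0, 0, 0, 0, 0, 0]],
  ],
  hand=0.02,
)

```text
time: 49.95
position: [0.5318, -0.2542, 0.2986]
orientation: [0.0, 1.0, -0.027, 0.001]
force: [0.8, 5.0, 4.7]
opening: 0.0441
gripper_force: 30.0
```

Request:
move_arm(
  rows=[
    [[-0.011, 0, -0.005, 0, 0, 0], [-0.017, 0, -0.0073, 0, 0, 0], [-0.023, 0, -0.009, 0, 0, 0], [-0.029, 0, -0.01, 0, 0, 0], [-0.035, 0, -0.01, 0, 0, 0], [-0.0415, 0, -0.01, 0, 0, 0], [-0.048, 0, -0.009, 0, 0, 0], [-0.054, 0, -0.0073, 0, 0, 0], [-0.06, 0, -0.0053, 0, 0, 0], [-0.0655, 0, -0.0028, 0, 0, 0]],
  ],
)

```text
time: 51.2
position: [0.4674, -0.251, 0.3016]
orientation: [0.001, 1.0, -0.027, 0.003]
force: [7.0, 4.5, 1.4]
opening: 0.0437
gripper_force: 30.0
```

Request:
move_arm(
  rows=[
    [[-0.0055, 0, 0.0035, 0, 0, 0], [-0.0105, 0, 0.0075, 0, 0, 0], [-0.0155, 0, 0.0115, 0, 0, 0], [-0.0195, 0, 0.0165, 0, 0, 0], [-0.023, 0, 0.0215, 0, 0, 0], [-0.0265, 0, 0.027, 0, 0, 0], [-0.0285, 0, 0.0325, 0, 0, 0], [-0.0285, 0, 0.0325, 0, 0, 0], [-0.0285, 0, 0.0325, 0, 0, 0], [-0.0285, 0, 0.0325, 0, 0, 0]],
  ],
)

```text
time: 52.45
position: [0.4381, -0.2497, 0.269]
orientation: [0.001, 1.0, -0.027, 0.002]
force: [1.1, 3.6, 9.0]
opening: 0.0438
gripper_force: 30.0
```

Request:
move_arm(
  rows=[
    [[0, 0, 0, 0, 0, 0], [0, 0, 0, 0, 0, 0], [0, 0, 0, 0, 0, 0], [0, 0, -0.02, 0, 0, 0], [0, 0, -0.04, 0, 0, 0], [0, 0, -0.06, 0, 0, 0], [0, 0, -0.08, 0, 0, 0], [0, 0, -0.08, 0, 0, 0], [0, 0, -0.08, 0, 0, 0], [0, 0, -0.08, 0, 0, 0]],
  ],
  hand=0.066,
)

```text
time: 53.7
position: [0.4372, -0.2493, 0.347]
orientation: [0.0, 1.0, -0.027, 0.0]
force: [-0.4, -0.1, -1.4]
opening: 0.0658
gripper_force: 0.0
```

Request:
move_arm(
  rows=[
    [[0, 0, 0, 0, 0, 0], [0, 0, 0, 0, 0, 0], [0, 0, 0, 0, 0, 0], [-0.006, 0, 0.01, 0, 0, 0], [-0.006, 0, 0.02, 0, 0, 0], [-0.006, 0, 0.027, 0, 0, 0], [-0.006, 0, 0.034, 0, 0, 0], [-0.006, 0, 0.038, 0, 0, 0], [-0.006, 0, 0.041, 0, 0, 0], [-0.006, 0, 0.041, 0, 0, 0]],
  ],
  hand=0.0,
)

```text
time: 54.95
position: [0.4316, -0.2492, 0.3069]
orientation: [0.001, 1.0, -0.027, 0.001]
force: [0.9, 0.7, -0.1]
opening: 0.0009
gripper_force: 0.0
```

Request:
move_arm(
  rows=[
    [[0, 0, 0.001, 0, 0, 0], [0, 0, 0.002, 0, 0, 0], [0, 0, 0.003, 0, 0, 0], [0, 0, 0.004, 0, 0, 0], [0, 0, 0.005, 0, 0, 0], [0, 0, 0.006, 0, 0, 0], [0, 0, 0.0065, 0, 0, 0], [0, 0, 0.007, 0, 0, 0], [0, 0, 0.007, 0, 0, 0], [0, 0, 0.007, 0, 0, 0]],
  ],
)

```text
time: 56.2
position: [0.4315, -0.2493, 0.3019]
orientation: [0.001, 1.0, -0.027, 0.001]
force: [-8.4, 3.7, 26.6]
opening: 0.0003
gripper_force: 13.4
```

The guard is fully down: 27 N of contact at z = 0.112. I'll back off and do a final numeric check.

Request:
move_arm(
  rows=[
    [[0, 0, -0.02, 0, 0, 0], [0, 0, -0.05, 0, 0, 0], [0, 0, -0.1, 0, 0, 0], [0, 0, -0.14, 0, 0, 0], [0, 0, -0.14, 0, 0, 0], [0, 0, -0.14, 0, 0, 0], [0, 0, -0.14, 0, 0, 0], [0, 0, -0.14, 0, 0, 0], [0, 0, -0.14, 0, 0, 0], [0, 0, -0.14, 0, 0, 0]],
  ],
)

```text
time: 57.45
position: [0.4313, -0.249, 0.4397]
orientation: [0.001, 1.0, -0.027, 0.001]
force: [-0.7, -0.1, 0.1]
opening: 0.0001
gripper_force: 0.0
```

Run:
```python
from h import *
w=cam('wrist');g=cv2.cvtColor(w['frame'],cv2.COLOR_RGB2GRAY);t=np.load('sh.npy')
m=(g<90).astype(np.uint8);n,l,st,ce=cv2.connectedComponentsWithStats(m)
u,v=map(int,proj(w,[*sh(0,-.142),.112]));i=l[v,u];print('guard blob',st[i] if i else None,'pred near/hinge',[np.round(proj(w,[*sh(X,-.142),.112])) for X in (-.041,.037)])
c=cam('scene');p=cv2.imread('pics/s9.png')[:, :400,::-1];a=cv2.resize(c['frame'][130:290,270:430],(400,400),interpolation=cv2.INTER_CUBIC)
d=cv2.absdiff(a,p).max(2)[170:400,60:300];print('crate/bar region change vs earlier:',d.mean(),(d>60).mean())
```

```text
guard blob [ 301  151   51   95 4423] pred near/hinge [array([323., 251.]), array([323., 160.])]
crate/bar region change vs earlier: 18.887554347826086 0.13032608695652173
```

Run:
```python
from h import *
c=cam('scene');p=cv2.imread('pics/s9.png')[:, :400,::-1];a=cv2.resize(c['frame'][130:290,270:430],(400,400),interpolation=cv2.INTER_CUBIC)
for im in (p,a):
    im=np.ascontiguousarray(im);h=cv2.cvtColor(im,cv2.COLOR_RGB2HSV)
    for nm,m in (('amber',cv2.inRange(h,(5,150,120),(20,255,255))),('black',cv2.inRange(h,(0,0,0),(180,255,45)))):
        m[340:]=0;n,l,st,ce=cv2.connectedComponentsWithStats(m)
        print(nm,[(st[i].tolist()) for i in range(1,n) if st[i,4]>150 and 40<ce[i][0]<300 and ce[i][1]>130])
```

```text
amber [[182, 223, 33, 21, 542], [139, 243, 35, 26, 692]]
black [[109, 112, 64, 78, 1094], [256, 129, 76, 63, 3084], [181, 148, 15, 26, 215], [189, 191, 19, 32, 400], [144, 209, 22, 35, 459], [57, 226, 43, 28, 674]]
amber [[182, 223, 33, 21, 549], [139, 244, 34, 25, 658]]
black [[0, 112, 173, 91, 2321], [256, 129, 67, 63, 2847], [181, 148, 14, 25, 191], [189, 191, 19, 32, 405], [146, 211, 20, 33, 412], [57, 229, 41, 28, 616]]
```

The bottles, bar handle and guard are all where they should be. Handing in.

```bash
python3 -c "
from h import *
print(ctrl.finish_job())"
```

```text
the job is handed in; nothing more can be done
None
```

I handed the job in at about 57 s with both carrier bottles upright in cells 2 and 3, the bar seated in its fork, the toggle at its on stop and the guard fully down; the hand-in call did not report a verdict.

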